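# Load a brass tube into the V-block jig and clamp it

### The arm

A 6-joint arm with a two-finger parallel gripper is mounted at the origin on the work surface. World frame = base frame: x ahead of the robot, y to its left, z up, the work surface at z = 0. Lengths are in m, angles in degrees, forces in N, time in s.
With the tool pointing down it reaches from about 0.25 to 0.725 m from the base axis. Payload 4 kg.
Tool frame: the origin (TCP) lies between the finger pads; the fingertips stand ahead of it and the grasp point (between the pads) lies 11 mm behind it (bot.finger_overhang is the y of the fingertips in the tool frame, in m); y points along the fingers, z is the direction in which the jaws open and shut, and the axes are right-handed (so a half turn about y gives the same grasp; the last joint's range is limited). The gripper opens to 85 mm and grips with 20 to 120 N. Pads are 22 mm wide; open, the fingers measure 114 mm over their backs; the gripper's body (76 mm by 85 mm) begins 54 mm behind the grasp point. The pads swing forward as they close: fully open they stand 13 mm farther back than shut.
Start: joints at [-75.573, 13.785, 0.286, 76.501, 0, 90], TCP at [0.125, -0.484, 0.239] pointing down, gripper open.
Joint ranges: [-155.79, 155.79], [-60.16, 107.12], [-62.33, 73.08], [-114, 123.19], [-81.49, 82.49], [-180, 180]. Speed limits (degrees/s): [159.86, 159.86, 180, 180, 180, 180].

### API

Orientations are given as a 3x3 rotation matrix whose columns are the frame's x, y, z axes.
In Python, from rig import monitor, imaging, workorder, bot gives the robot as it stands. The module is installed in compiled form; this text tells all that it offers.
- The arm moves only by the shell command python3 -m jog 'ROWS' [OPENING] [FORCE]. ROWS is JSON, a list of rows, each an object of numbers: "tx", "ty", "tz": the shift along the tool's x, y, z in m; "ax", "ay", "az": the turn, a rotation vector about the tool's x, y, z in rad. A call has 1 to 5 rows; each row shifts and turns the pose as measured when the row begins, along the tool's axes as they then stand; what a row does not reach is not made up. A row lasts 1/10 s, in which the tool goes at most 50 mm and 8.59 degrees, less where a joint would pass 70% of its speed; a pose out of reach is approached as far as the arm can. A call with a gripper value outside its range is refused whole. OPENING is the finger opening in m, from 0 to 0.0854, set as the call begins (- or left out, the last holds). The fingers move at their own pace and stop on an object; FORCE is the grip in N (left out, the last holds). Time passes only in rows, so rows that do not move let the fingers close. It gives the time, the measured TCP pose, the force and the opening at its end, in the units of the state.
- monitor.read_state(): the state, without advancing time (a new reading comes with each control period).
- imaging.camera(name): name is "side" or "top" or "wrist"; returns the picture (420x560x3 uint8, red, green, blue); there is no depth.
- imaging.camera_info(name): a dict with "vfov" (degrees; the focal length in pixels is half the picture's height over the tangent of half this angle, whatever the lens; pixels are square), "cx", "cy" (the principal point, pixels), "T" (4x4, takes a point from camera to world coordinates). Camera axes: x right, y down, z forward; pixel columns grow to the right and rows downward; lengths in m; the calibration is good to about 2 mm. The wrist camera is an equidistant fisheye: a pixel r from the principal point sees the ray r / f radians off the axis. A picture is of the moment at which its call begins: read the wrist's pose just before it. camera_info takes no time and is no camera call; for the wrist camera it gives the pose at the moment of the call.
- workorder.finish_job(): hands the job in, once; it reports no verdict.
The state is a dict: "time": time; "qpos": joint angles; "joint_velocities": joint speeds; "joint_efforts": joint torques, N m; "tool_pos": TCP position; "tool_rot": TCP orientation; "force": force on the tool from outside, world axes, zero at the start; "torque": the same for the moment, N m; "opening": opening from 0.0 (shut) to 1.0 (fully open).
Only numpy, scipy, OpenCV 4.12 (cv2) and the standard library are available. Lean on these libraries where they do the work, as an engineer would, in place of code of your own. Each camera call takes 0.05 s, during which the arm holds its last target. There are 200 camera calls.

### The job

Take the brass tube from the wooden rack and lower it gently, still in the grip, into both notches of the blue V-block jig, clear of the end stop. With the clamp still up and the tube held down in the notches, slide it along until it presses lightly on the end stop's sprung rubber buffer, pausing a moment there; then let go and swing the red-tipped clamp arm down firmly onto the tube, so that it stays seated against the buffer. The tube is thin-walled, so never force it, and leave the blue tube, the jar, the tray and the brush alone.

Things in the scene. Friction and masses are not known exactly. Their poses are not given: they have to be found in the camera images.
- brass_tube: The workpiece: thin brass tube, closed dark ends, outer diameter 36 mm, length 180 mm, about 0.3 kg. Origin at its middle on its axis; its x axis runs along the tube (either end is alike; it may have rolled about x). It starts lying level in one of the rack's two places, axis 40 mm above the table.
- tube_center (a point): The middle of the brass tube, on its axis (same point as its origin).
- blue_tube: Bystander: blue plastic tube of the same size (36 mm by 180 mm) in the rack's other place. Origin and x axis as for the brass tube. Not to be disturbed.
- rack: Fixed wooden rack, 170 mm (x) by 200 mm (y), origin at the centre of its underside. Two crossbars at x = -60 and +60 mm, each 18 mm wide, 22 mm high with chocks to 28 mm, carry the tubes along x at y = -50 and +50 mm (100 mm apart); between the bars is only the 8 mm base, so there is room for fingers around the middle of a tube.
- jig: Fixed jig on a 12 mm thick aluminium base, 100 mm (x) by 310 mm (y -160..+150). Origin midway between its two blue V-blocks, at table height; z up; the V runs along y. Clamp hinge posts at y = -155..-125 mm, x = -24..+24 mm, 90 mm high. Seated in both blocks the tube's axis is at x = 0, z = 50 mm, parallel to y. All rigid: 1 mm too far means tens of newtons.
- load_point (a point): Where the middle of the seated tube goes first: jig x = 0, y = -22, z = 50 mm; there it is clear of the buffer and the clamp posts.
- v_blocks: The two blue V-blocks, fixed on the jig; same origin and axes as the jig. Each is 30 mm long (at y = -78..-48 and +48..+78 mm) and 80 mm across (x), with a 90-degree notch along y: root 25 mm above the table, 60 mm wide at its top 55 mm above the table. Between them (y = -48..+48 mm) is a free gap for fingers above the 12 mm base.
- end_stop: Dark upright block, 44 mm wide (x), 18 mm thick (y), 58 mm high, on the jig's base at jig y = +132 mm; origin at the centre of its underside, axes as the jig's. A screw-set rod carries a round black rubber buffer (24 mm diameter, on the seated tube's axis) from it towards -y; see stop_face.
- stop_face (a point): Centre of the block's -y face on the tube's axis, jig y = +123 mm. How far the buffer stands out from it is set anew each time and not measured: its face lies 86 to 114 mm along y from the jig's origin (so the 180 mm tube meets it with its middle at y = -4..+24 mm). Sprung: 1 N per mm for 3 mm, then hard. Find it by feel; press about 2 to 5 N.
- clamp (a joint): Angle of the clamp arm about its hinge (rad), whose axis runs along the jig's x. 0 = level, pad just touching the top of a seated tube; positive = raised; about 1.57 = upright; stops at 1.95. Stiff hinge (about 0.35 N m): it stays where it is left when raised, and its own weight (0.28 kg) keeps it on the tube once down. It starts raised, leaning back, 1.62 to 1.88.
- clamp_hinge (a point): Point on the clamp's hinge axis, 83 mm above the table at jig x = 0, y = -140 mm. The arm is a steel bar 24 mm wide, 12 mm thick and 117 mm long (its raised end stands about 0.20 m above the table) that runs from it towards jig +y when level; round rubber pad under it 77 mm from the hinge.
- clamp_tip (a point): Centre of the upper face (the face away from the tube) of the red grip block at the arm's free end, 102 mm from the hinge along the arm and 7 mm above its centre line. The block is 30 mm along the arm and 28 mm wide. Push the arm over and down here from its outer side.
- bead_jar: Bystander: amber glass jar with a brass lid, 64 mm diameter, 85 mm high; origin at the centre of its underside. Not to be disturbed.
- tile_tray: Bystander: blue two-part tray of mosaic tiles, 110 mm (x) by 160 mm (y), 35 mm high; origin at the centre of its underside. Not to be disturbed.
- marking_brush: Bystander: small brush lying on the table, about 20 cm long, handle to its -x. Not to be disturbed.
There are look-alikes about, which are no part of the job. There is more than one size of the brass_tube; the job needs the smallest.

How it is judged (in metres and radians):
On the way, in this order (a step that is already met when the one before it is completed fails the run):
1. the brass tube, still gripped, rests in both V notches, clear of the buffer, with the clamp raised (x of tube_center in the frame of jig between -0.002 and 0.002 m and z of tube_center in the frame of jig between 0.047 and 0.0525 m and angle between the x axis of brass_tube and the y axis of jig, either way round below 0.035 rad and contact force between the fingers and brass_tube above 1 N and value of joint clamp above 1.2 rad and contact force between brass_tube and v_blocks above 0.5 N and contact force between brass_tube and end_stop below 0.1 N), for 0.15 s.
2. still gripped and seated, clamp raised, the tube presses the buffer with more than 1.5 N (x of tube_center in the frame of jig between -0.002 and 0.002 m and z of tube_center in the frame of jig between 0.047 and 0.0525 m and angle between the x axis of brass_tube and the y axis of jig, either way round below 0.035 rad and contact force between the fingers and brass_tube above 1 N and value of joint clamp above 1.2 rad and contact force between brass_tube and end_stop above 1.5 N), for 0.2 s.
At the end, for the whole second after the job is handed in: The released brass tube lies at rest in both V notches (axis within 2 mm sideways of the V's middle, 47 to 52.5 mm high, within 0.035 rad of the V's direction), still touching the end stop's buffer (over 0.15 N), with the clamp arm level on it (-0.03 to 0.04 rad) and bearing on it with over 0.5 N (x of tube_center in the frame of jig between -0.002 and 0.002 m and z of tube_center in the frame of jig between 0.047 and 0.0525 m and angle between the x axis of brass_tube and the y axis of jig, either way round below 0.035 rad and contact force between brass_tube and end_stop above 0.15 N and contact force between the fingers and brass_tube below 0.05 N and value of joint clamp between -0.03 and 0.04 rad and contact force between clamp and brass_tube above 0.5 N and linear speed of brass_tube below 0.01 m/s).
It fails at once if the tube is forced into the V-blocks (over 40 N) (contact force between brass_tube and v_blocks above 40 N).
It fails at once if the clamp crushes the tube (over 25 N) (contact force between clamp and brass_tube above 25 N).
It fails at once if the tube is rammed into the end stop (over 9 N) (contact force between brass_tube and end_stop above 9 N).
It fails at once if the blue tube, jar, tray or brush is disturbed (moved over 15 mm) (distance of any of blue_tube, bead_jar, tile_tray, marking_brush from where it was at the start of the episode above 0.015 m).
It also fails if it takes over 72 s, if anything falls off the work surface, if the arm or the gripper's body presses on something with over 40 N, if the wrist force passes 120 N, or if a joint passes its speed limit or range.

## Working session

There is one attempt and no reset: what is moved stays moved. The work goes in short steps, Python scripts to look and compute and a shell command to move; the robot and the scene stay as the last step left them, time stands still between calls to the robot, and variables do not carry over. Pictures are saved under pics/ and viewed, about 8 in all and at most 12, crops included, and the job is handed in when it is done.

```bash
mkdir -p pics; python3 - <<'E'
from rig import monitor, imaging, bot
import cv2, numpy as np
s=monitor.read_state();print(s, bot.finger_overhang)
for n in("top","side"):
    im=imaging.camera(n);cv2.imwrite(f"pics/{n}0.png",im[:,:,::-1]);i=imaging.camera_info(n);print(n,i)
E
```

```text
{'time': 0.0, 'qpos': array([-7.55759938e+01,  1.38322592e+01,  2.10845205e-01,  7.65007526e+01,
       -1.68820500e-04,  8.99998543e+01]), 'joint_velocities': array([-0.0322888 ,  0.00687685, -0.06881361, -0.0818444 ,  0.02386234,
        0.10519668]), 'joint_efforts': array([ 1.09901550e-03, -3.72320402e+01,  2.52407420e+01,  1.70290272e-02,
       -5.29603403e-05, -3.20440549e-06]), 'tool_pos': array([ 0.12438931, -0.48362654,  0.2383933 ]), 'tool_rot': array([[-9.68478243e-01, -5.33976988e-04,  2.49097586e-01],
       [-2.49098158e-01,  2.06426278e-03, -9.68476043e-01],
       [ 2.94104452e-06, -9.99997727e-01, -2.13220628e-03]]), 'force': array([0.14554508, 0.4094175 , 0.39569517]), 'torque': array([ 0.02413625, -0.03484328, -0.03008856]), 'opening': 0.9995273591016038} 0.008
top {'vfov': 56.98263583269453, 'cx': 279.0868404159692, 'cy': 213.14000581844167, 'T': array([[-0.0118881 , -0.98986   ,  0.14154807,  0.28077712],
       [-0.99978503,  0.01417154,  0.01513473,  0.12517377],
       [-0.01698722, -0.14133772, -0.98981568,  1.20034868],
       [ 0.        ,  0.        ,  0.        ,  1.        ]])}
side {'vfov': 45.44034579035346, 'cx': 286.3950570359163, 'cy': 207.44883854887038, 'T': array([[-0.97055682, -0.14806708,  0.1899884 ,  0.2257397 ],
       [-0.24068144,  0.62753137, -0.74045718,  0.98683737],
       [-0.00958635, -0.76438245, -0.64469185,  0.81428395],
       [ 0.        ,  0.        ,  0.        ,  1.        ]])}
```

View pics/top0.png

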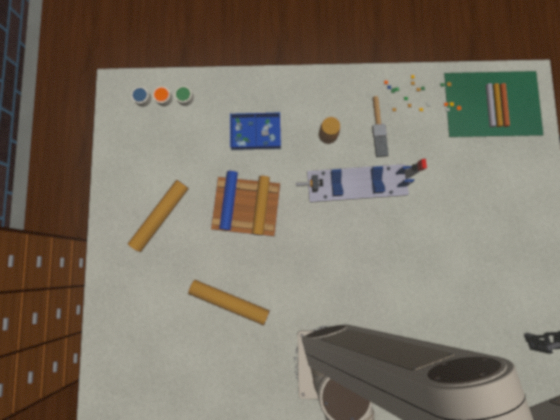

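View pics/side0.png

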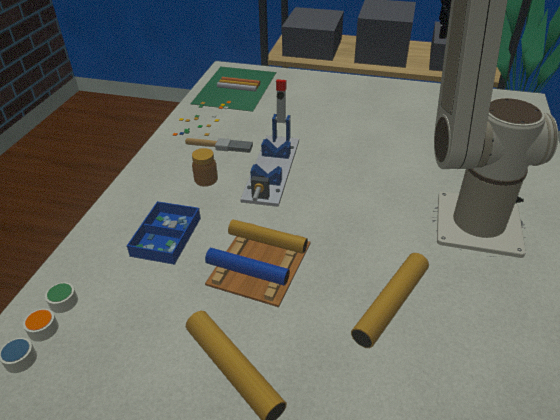

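```bash
python3 - <<'E'
import cv2
im=cv2.imread("pics/top0.png")[145:250,205:435]
cv2.imwrite("pics/crop0.png",cv2.resize(im,(782,357),interpolation=cv2.INTER_CUBIC))
E
cat > h.py <<'E'
import numpy as np, cv2
from rig import monitor, imaging, bot
H,W=420,560
def f(i): return H/2/np.tan(np.radians(i["vfov"]/2))
def ray(n,i,px):
    d=(np.atleast_2d(px)-[i["cx"],i["cy"]])/f(i)
    if n=="wrist":
        r=np.linalg.norm(d,axis=1,keepdims=True)+1e-12
        v=np.c_[d/r*np.sin(r),np.cos(r)]
    else: v=np.c_[d,np.ones(len(d))]
    return v@i["T"][:3,:3].T
def plane(n,i,px,z):
    v=ray(n,i,px);o=i["T"][:3,3]
    return o+v*((z-o[2])/v[:,2:])
def proj(n,i,P):
    c=(np.atleast_2d(P)-i["T"][:3,3])@i["T"][:3,:3]
    if n=="wrist":
        q=np.linalg.norm(c[:,:2],axis=1,keepdims=True)+1e-12
        d=c[:,:2]/q*np.arctan2(q,c[:,2:])
    else: d=c[:,:2]/c[:,2:]
    return d*f(i)+[i["cx"],i["cy"]]
E
python3 - <<'E'
from h import *
i=imaging.camera_info("top")
for nm,px,z in [("tube ends",[(264,176),(260,234)],.045),("blue ends",[(231,171),(227,229)],.045),("A",[(181,184),(136,246)],.03),("B",[(193,287),(266,318)],.03),
 ("jigbase",[(306,169),(310,202),(407,165),(409,196)],.012),("tip",[(422,164)],.19)]:
    print(nm,plane("top",i,px,z).round(4).tolist())
E
```

```text
tube ends [[0.5615, 0.1877, 0.045], [0.3837, 0.2008, 0.045]]
blue ends [[0.5788, 0.289, 0.045], [0.4001, 0.3, 0.045]]
A [[0.5438, 0.4463, 0.03], [0.3535, 0.579, 0.03]]
B [[0.2291, 0.4028, 0.03], [0.1369, 0.1853, 0.03]]
jigbase [[0.59, 0.0569, 0.012], [0.4844, 0.0467, 0.012], [0.5977, -0.2603, 0.012], [0.4987, -0.2607, 0.012]]
tip [[0.5523, -0.2425, 0.19]]
```

View pics/crop0.png

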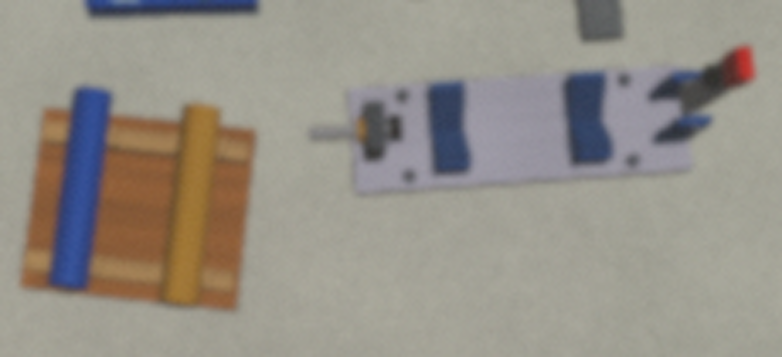

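The rack tube (top view px 261,205) is 0.178 m long. The look-alikes at (158,215) and (229,301) are about 0.23 m long and lie loose on the table. The crop confirms the right-hand rack tube is the job's brass tube, with blue at (229,200). The jig's end stop is at px (316,183) and the raised red clamp at (422,164), so jig y is roughly world +y. Next I move over with the wrist camera.

```bash
cat >> h.py <<'E'
from scipy.spatial.transform import Rotation as Ro
def down(yaw):
    c,s=np.cos(np.radians(yaw)),np.sin(np.radians(yaw))
    return np.array([[s,0,c],[-c,0,s],[0,-1,0]])
def plan(pos,yaw,vmax=.048,amax=8.4,turn=None):
    """print rows (mm-rounded) from the measured pose to a tool-down pose"""
    s=monitor.read_state();p=np.array(s["tool_pos"]);R=np.array(s["tool_rot"]);T=down(yaw)
    w=Ro.from_matrix(R.T@T).as_rotvec()
    n=int(max(np.ceil(np.linalg.norm(np.array(pos)-p)/vmax),np.ceil(np.degrees(np.linalg.norm(w))/amax),1))
    print("now",p.round(4),"yaw",np.degrees(np.arctan2(R[1,2],R[0,2])).round(2),"q",s["qpos"].round(1),"F",s["force"].round(2),"t",round(s["time"],2),"rows",n)
    d=(np.array(pos)-p)/n
    for k in range(n):
        t=R.T@d
        print({a:round(float(b),4) for a,b in zip(["tx","ty","tz","ax","ay","az"],[*t,*(w/n)]) if abs(b)>2e-4})
        R=R@Ro.from_rotvec(w/n).as_matrix()
E
python3 -m jog '[{"tx":-0.02,"tz":-0.044,"ay":-0.14},{"tx":-0.02,"tz":-0.044,"ay":-0.14}]'
python3 - <<'E'
from h import *
plan([.43,.19,.25],86)
E
```

```text
now [ 0.1244 -0.4837  0.2385] yaw -75.57 q [-75.6  13.8   0.2  76.5  -0.   90. ] F [ 0.11 -0.4   0.24] t 0.1 rows 20
{'tx': -0.0232, 'ty': -0.0005, 'tz': -0.0288, 'ay': -0.141}
{'tx': -0.027, 'ty': -0.0005, 'tz': -0.0253, 'ay': -0.141}
{'tx': -0.0303, 'ty': -0.0005, 'tz': -0.0212, 'ay': -0.141}
{'tx': -0.033, 'ty': -0.0005, 'tz': -0.0168, 'ay': -0.141}
{'tx': -0.035, 'ty': -0.0005, 'tz': -0.012, 'ay': -0.141}
{'tx': -0.0363, 'ty': -0.0005, 'tz': -0.0069, 'ay': -0.141}
{'tx': -0.0369, 'ty': -0.0005, 'tz': -0.0017, 'ay': -0.141}
{'tx': -0.0368, 'ty': -0.0006, 'tz': 0.0035, 'ay': -0.141}
{'tx': -0.036, 'ty': -0.0006, 'tz': 0.0086, 'ay': -0.141}
{'tx': -0.0344, 'ty': -0.0006, 'tz': 0.0136, 'ay': -0.141}
{'tx': -0.0322, 'ty': -0.0006, 'tz': 0.0183, 'ay': -0.141}
{'tx': -0.0293, 'ty': -0.0006, 'tz': 0.0226, 'ay': -0.141}
{'tx': -0.0258, 'ty': -0.0006, 'tz': 0.0265, 'ay': -0.141}
{'tx': -0.0218, 'ty': -0.0006, 'tz': 0.0299, 'ay': -0.141}
{'tx': -0.0174, 'ty': -0.0006, 'tz': 0.0326, 'ay': -0.141}
{'tx': -0.0126, 'ty': -0.0006, 'tz': 0.0348, 'ay': -0.141}
{'tx': -0.0076, 'ty': -0.0006, 'tz': 0.0362, 'ay': -0.141}
{'tx': -0.0025, 'ty': -0.0006, 'tz': 0.0369, 'ay': -0.141}
{'tx': 0.0027, 'ty': -0.0006, 'tz': 0.0369, 'ay': -0.141}
{'tx': 0.0079, 'ty': -0.0006, 'tz': 0.0361, 'ay': -0.141}invalid input at $[0]: expected keys tx, ty, tz, ax, ay, az
```

```bash
python3 -m jog '[{"tx":-0.023,"ty":0,"tz":-0.029,"ax":0,"ay":-0.141,"az":0},{"tx":-0.027,"ty":0,"tz":-0.025,"ax":0,"ay":-0.141,"az":0},{"tx":-0.03,"ty":0,"tz":-0.021,"ax":0,"ay":-0.141,"az":0},{"tx":-0.033,"ty":0,"tz":-0.017,"ax":0,"ay":-0.141,"az":0},{"tx":-0.035,"ty":0,"tz":-0.012,"ax":0,"ay":-0.141,"az":0}]'
sed -i 's/ if abs(b)>2e-4//' h.py
python3 - <<'E'
from h import *
plan([.43,.19,.25],86)
E
```

```text
time: 0.6
tool_pos: [0.1991, -0.312, 0.2353]
tool_rot: [[-0.56, -0.002, 0.828], [-0.828, 0.006, -0.56], [-0.004, -1.0, -0.005]]
force: [0.5, 0.2, 0.4]
opening: 1.006
now [ 0.1991 -0.312   0.2353] yaw -34.07 q [-57.5  -0.6 -16.9  74.1   0.1  66.6] F [0.46 0.23 0.35] t 0.6 rows 15
{'tx': -0.0364, 'ty': -0.0008, 'tz': -0.006, 'ax': -0.0, 'ay': -0.1397, 'az': -0.0005}
{'tx': -0.0368, 'ty': -0.0008, 'tz': -0.0009, 'ax': -0.0, 'ay': -0.1397, 'az': -0.0005}
{'tx': -0.0366, 'ty': -0.0009, 'tz': 0.0043, 'ax': -0.0, 'ay': -0.1397, 'az': -0.0005}
{'tx': -0.0356, 'ty': -0.0009, 'tz': 0.0093, 'ax': -0.0, 'ay': -0.1397, 'az': -0.0005}
{'tx': -0.034, 'ty': -0.0009, 'tz': 0.0142, 'ax': -0.0, 'ay': -0.1397, 'az': -0.0005}
{'tx': -0.0317, 'ty': -0.0009, 'tz': 0.0188, 'ax': -0.0, 'ay': -0.1397, 'az': -0.0005}
{'tx': -0.0288, 'ty': -0.0009, 'tz': 0.023, 'ax': -0.0, 'ay': -0.1397, 'az': -0.0005}
{'tx': -0.0253, 'ty': -0.0009, 'tz': 0.0268, 'ax': -0.0, 'ay': -0.1397, 'az': -0.0005}
{'tx': -0.0213, 'ty': -0.001, 'tz': 0.0301, 'ax': -0.0, 'ay': -0.1397, 'az': -0.0005}
{'tx': -0.0169, 'ty': -0.001, 'tz': 0.0327, 'ax': -0.0, 'ay': -0.1397, 'az': -0.0005}
{'tx': -0.0122, 'ty': -0.001, 'tz': 0.0348, 'ax': -0.0, 'ay': -0.1397, 'az': -0.0005}
{'tx': -0.0072, 'ty': -0.001, 'tz': 0.0361, 'ax': -0.0, 'ay': -0.1397, 'az': -0.0005}
{'tx': -0.0021, 'ty': -0.001, 'tz': 0.0368, 'ax': -0.0, 'ay': -0.1397, 'az': -0.0005}
{'tx': 0.003, 'ty': -0.001, 'tz': 0.0367, 'ax': -0.0, 'ay': -0.1397, 'az': -0.0005}
{'tx': 0.0081, 'ty': -0.001, 'tz': 0.0359, 'ax': -0.0, 'ay': -0.1397, 'az': -0.0005}
```

```bash
sed -i "s/^        print({a.*/        print('{'+','.join('\"%s\":%g'%(a,round(float(b),3)) for a,b in zip(['tx','ty','tz','ax','ay','az'],[*t,*(w\/n)]))+'},',end='')/" h.py
python3 - <<'E'
from h import *
plan([.46,-.06,.30],2)
E
```

```text
now [ 0.1991 -0.312   0.2353] yaw -34.07 q [-57.5  -0.6 -16.9  74.1   0.1  66.6] F [0.46 0.23 0.35] t 0.6 rows 8
{"tx":-0.044,"ty":-0.008,"tz":0.009,"ax":0.001,"ay":-0.079,"az":-0.001},{"tx":-0.044,"ty":-0.008,"tz":0.013,"ax":0.001,"ay":-0.079,"az":-0.001},{"tx":-0.042,"ty":-0.008,"tz":0.016,"ax":0.001,"ay":-0.079,"az":-0.001},{"tx":-0.041,"ty":-0.008,"tz":0.019,"ax":0.001,"ay":-0.079,"az":-0.001},{"tx":-0.039,"ty":-0.008,"tz":0.023,"ax":0.001,"ay":-0.079,"az":-0.001},{"tx":-0.037,"ty":-0.008,"tz":0.026,"ax":0.001,"ay":-0.079,"az":-0.001},{"tx":-0.035,"ty":-0.008,"tz":0.029,"ax":0.001,"ay":-0.079,"az":-0.001},{"tx":-0.033,"ty":-0.008,"tz":0.031,"ax":0.001,"ay":-0.079,"az":-0.001},
```

```bash
python3 -m jog '[{"tx":-0.044,"ty":-0.008,"tz":0.009,"ax":0.001,"ay":-0.079,"az":0},{"tx":-0.044,"ty":-0.008,"tz":0.013,"ax":0.001,"ay":-0.079,"az":0},{"tx":-0.042,"ty":-0.008,"tz":0.016,"ax":0.001,"ay":-0.079,"az":0},{"tx":-0.041,"ty":-0.008,"tz":0.019,"ax":0.001,"ay":-0.079,"az":0}]' >/dev/null
python3 -m jog '[{"tx":-0.039,"ty":-0.008,"tz":0.023,"ax":0.001,"ay":-0.079,"az":0},{"tx":-0.037,"ty":-0.008,"tz":0.026,"ax":0.001,"ay":-0.079,"az":0},{"tx":-0.035,"ty":-0.008,"tz":0.029,"ax":0.001,"ay":-0.079,"az":0},{"tx":-0.033,"ty":-0.008,"tz":0.031,"ax":0.001,"ay":-0.079,"az":0},{"tx":0,"ty":0,"tz":0,"ax":0,"ay":0,"az":0}]'
python3 - <<'E'
from h import *
import pickle
i=imaging.camera_info("wrist");im=imaging.camera("wrist");cv2.imwrite("pics/w1.png",im[:,:,::-1]);pickle.dump(i,open("w1.pkl","wb"))
print(i, monitor.read_state()["time"])
plan([.45,.19,.30],86)
E
```

```text
time: 1.5
tool_pos: [0.4639, -0.0408, 0.3001]
tool_rot: [[0.069, 0.003, 0.998], [-0.998, 0.007, 0.069], [-0.007, -1.0, 0.004]]
force: [-0.7, -1.0, -0.0]
opening: 1.001
{'vfov': 65.70646984690485, 'cx': 276.53508827964487, 'cy': 208.02305638570533, 'T': array([[ 0.99765244,  0.06411969,  0.02404714,  0.45858794],
       [ 0.0684496 , -0.94426921, -0.32197876,  0.0427852 ],
       [ 0.00206179,  0.32286891, -0.94644145,  0.43538665],
       [ 0.        ,  0.        ,  0.        ,  1.        ]])} 1.55
now [ 0.462  -0.0422  0.2996] yaw 3.77 q [-5.4  8.6  2.7 84.2  0.3 80.8] F [-0.24 -0.3  -1.03] t 1.55 rows 10
{"tx":-0.023,"ty":0,"tz":0,"ax":-0.001,"ay":-0.144,"az":-0},{"tx":-0.023,"ty":0,"tz":0.004,"ax":-0.001,"ay":-0.144,"az":-0},{"tx":-0.022,"ty":0,"tz":0.007,"ax":-0.001,"ay":-0.144,"az":-0},{"tx":-0.021,"ty":0,"tz":0.01,"ax":-0.001,"ay":-0.144,"az":-0},{"tx":-0.019,"ty":0,"tz":0.013,"ax":-0.001,"ay":-0.144,"az":-0},{"tx":-0.017,"ty":0,"tz":0.016,"ax":-0.001,"ay":-0.144,"az":-0},{"tx":-0.015,"ty":0,"tz":0.018,"ax":-0.001,"ay":-0.144,"az":-0},{"tx":-0.012,"ty":0,"tz":0.02,"ax":-0.001,"ay":-0.144,"az":-0},{"tx":-0.009,"ty":-0,"tz":0.021,"ax":-0.001,"ay":-0.144,"az":-0},{"tx":-0.006,"ty":-0,"tz":0.022,"ax":-0.001,"ay":-0.144,"az":-0},
```

View pics/w1.png

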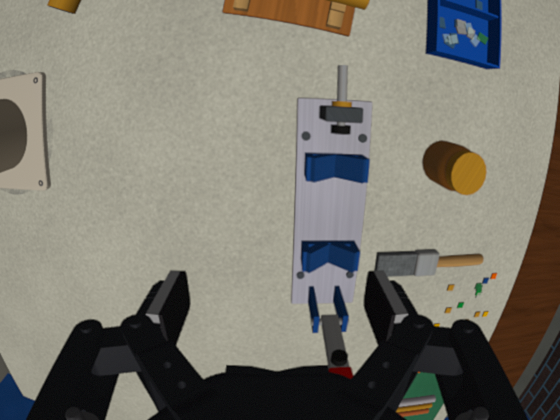

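The wrist view shows the jig clearly: base corners at about (299,98), (372,101) and (292,302), V-blocks at (337,167) and (330,255), buffer at (341,129) and clamp tip at (340,372). Next I fit the jig pose by matching rendered V-block silhouettes against the blue mask in both views.

```bash
cat > fit.py <<'E'
from h import *
import pickle
from scipy.optimize import minimize
SS=8
sec=np.array([(-40,12),(-40,55),(-30,55),(0,25),(30,55),(40,55),(40,12)])/1000
def faces():
    F=[]
    for a,b in((-.078,-.048),(.048,.078)):
        for y in(a,b): F.append(np.array([(x,y,z) for x,z in sec]))
        for k in range(6): (x0,z0),(x1,z1)=sec[k],sec[k+1]; F.append(np.array([(x0,a,z0),(x1,a,z1),(x1,b,z1),(x0,b,z0)]))
    return F
FA=faces()
def world(p,P):
    c,s=np.cos(p[2]),np.sin(p[2]); return P@np.array([[c,s,0],[-s,c,0],[0,0,1]])+[p[0],p[1],0]
def sub(P): return np.concatenate([np.linspace(P[k],P[(k+1)%len(P)],6)[:-1] for k in range(len(P))])
def render(n,i,p,roi,FA=FA):
    x0,y0,x1,y1=roi; m=np.zeros(((y1-y0)*SS,(x1-x0)*SS),np.uint8)
    for P in FA:
        q=(proj(n,i,world(p,sub(P)))-[x0-.5,y0-.5])*SS-.5
        cv2.fillPoly(m,[np.round(q*16).astype(np.int32)],255,shift=4)
    return cv2.resize(m,(x1-x0,y1-y0),interpolation=cv2.INTER_AREA)/255.
def blue(im,roi):
    x0,y0,x1,y1=roi;a=im[y0:y1,x0:x1].astype(float)  # BGR
    return np.clip((a[...,0]-a[...,2]-25)/35,0,1)
def fit(views,p0):
    G=lambda a:cv2.GaussianBlur(a,(0,0),1.5)
    M=[(n,i,roi,G(blue(im,roi))) for n,i,im,roi in views]
    e=lambda p:sum(((G(render(n,i,p,roi))-m)**2).sum() for n,i,roi,m in M)
    u=np.array([.01,.01,.03]);best=minimize(lambda d:e(p0+d*u),np.zeros(3),method="Nelder-Mead",options=dict(xatol=.005,fatol=1e-3,initial_simplex=[[0,0,0],[1,0,0],[0,1,0],[0,0,1]]))
    return p0+best.x*u,best.fun
E
python3 - <<'E'
from fit import *
w=("wrist",pickle.load(open("w1.pkl","rb")),cv2.imread("pics/w1.png"),(295,145,375,275))
t=("top",imaging.camera_info("top"),cv2.imread("pics/top0.png"),(324,158,392,208))
p0=np.array([.543,-.112,.035])
for v in([w],[t],[w,t]):
    p,e=fit(v,p0);print(p[:2].round(4),np.degrees(p[2]).round(2),round(e,2))
    for q in v:print("blue px",blue(q[2],q[3]).sum(),render(q[0],q[1],p,q[3]).sum())
E
```

```text
[ 0.5435 -0.0977] 3.22 330.59
blue px 2743.4857142857145 3584.537254901961
[ 0.5465 -0.0987] 2.25 226.28
blue px 216.45714285714286 668.5372549019608
[ 0.5438 -0.0979] 3.32 560.48
blue px 2743.4857142857145 3585.776470588235
blue px 216.45714285714286 669.6196078431373
```

```bash

python3 -m jog '[{"tx":-0.023,"ty":0,"tz":0,"ax":0,"ay":-0.144,"az":0},{"tx":-0.023,"ty":0,"tz":0.004,"ax":0,"ay":-0.144,"az":0},{"tx":-0.022,"ty":0,"tz":0.007,"ax":0,"ay":-0.144,"az":0},{"tx":-0.021,"ty":0,"tz":0.01,"ax":0,"ay":-0.144,"az":0},{"tx":-0.019,"ty":0,"tz":0.013,"ax":0,"ay":-0.144,"az":0}]' >/dev/null
python3 -m jog '[{"tx":-0.017,"ty":0,"tz":0.016,"ax":0,"ay":-0.144,"az":0},{"tx":-0.015,"ty":0,"tz":0.018,"ax":0,"ay":-0.144,"az":0},{"tx":-0.012,"ty":0,"tz":0.02,"ax":0,"ay":-0.144,"az":0},{"tx":-0.009,"ty":0,"tz":0.021,"ax":0,"ay":-0.144,"az":0},{"tx":0,"ty":0,"tz":0,"ax":0,"ay":0,"az":0}]'
python3 - <<'E'
from h import *
import pickle
i=imaging.camera_info("wrist");im=imaging.camera("wrist");cv2.imwrite("pics/w2.png",im[:,:,::-1]);pickle.dump(i,open("w2.pkl","wb"))
print(i, monitor.read_state()["time"])
print(proj("wrist",i,[[.5615,.1877,.04],[.3837,.2008,.04],[.47,.19,.04]]))
E
```

```text
time: 2.55
tool_pos: [0.44, 0.1607, 0.2948]
tool_rot: [[0.984, -0.016, 0.177], [-0.177, -0.001, 0.984], [-0.015, -1.0, -0.004]]
force: [-0.4, -0.4, 0.0]
opening: 0.998
{'vfov': 65.70646984690485, 'cx': 276.53508827964487, 'cy': 208.02305638570533, 'T': array([[ 0.17737333,  0.93484824,  0.307567  ,  0.35949084],
       [ 0.98413433, -0.16712807, -0.05956363,  0.17560694],
       [-0.00427988,  0.31325225, -0.94966031,  0.43073202],
       [ 0.        ,  0.        ,  0.        ,  1.        ]])} 2.6
[[313.25666001 255.91217607]
 [302.3699194  120.69421171]
 [304.9475185  190.79051206]]
```

View pics/w2.png

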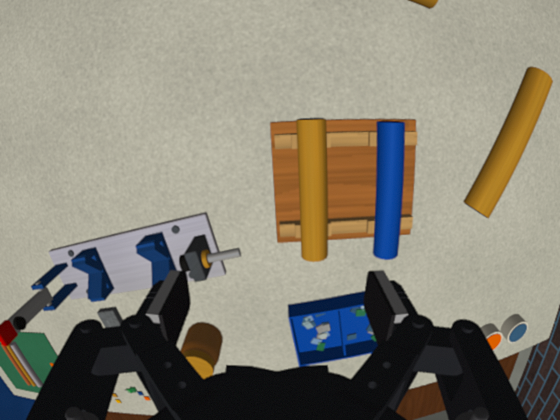

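```bash
python3 - <<'E'
import cv2
a=cv2.imread("pics/w2.png");h=cv2.cvtColor(a,cv2.COLOR_BGR2HSV)
print("row180",[(x,h[180,x].tolist()) for x in range(282,352,4)])
print("row130",[(x,h[130,x].tolist()) for x in range(282,352,4)])
print("col312",[(y,h[y,312].tolist()) for y in list(range(112,128,2))+list(range(250,270,2))])
b=cv2.imread("pics/w1.png");print("w1 row170",[(x,b[170,x].tolist()) for x in range(290,380,5)]);print("row255",[(x,b[255,x].tolist()) for x in range(290,370,5)])
print("row200",b[200,330],b[200,270])
t=cv2.imread("pics/top0.png");print("top",[(x,t[181,x].tolist()) for x in range(326,392,3)])
E
```

```text
row180 [(282, [14, 182, 147]), (286, [14, 182, 146]), (290, [14, 182, 147]), (294, [15, 186, 144]), (298, [15, 184, 137]), (302, [19, 200, 158]), (306, [19, 199, 174]), (310, [20, 196, 174]), (314, [19, 201, 175]), (318, [19, 202, 172]), (322, [19, 202, 148]), (326, [19, 203, 103]), (330, [14, 182, 144]), (334, [14, 181, 145]), (338, [14, 184, 144]), (342, [14, 184, 143]), (346, [14, 183, 142]), (350, [14, 183, 142])]
row130 [(282, [14, 181, 162]), (286, [14, 180, 163]), (290, [14, 182, 164]), (294, [14, 183, 164]), (298, [19, 203, 138]), (302, [19, 206, 167]), (306, [19, 200, 175]), (310, [19, 197, 177]), (314, [19, 201, 179]), (318, [19, 201, 166]), (322, [19, 206, 136]), (326, [16, 189, 132]), (330, [14, 182, 160]), (334, [14, 182, 157]), (338, [14, 181, 155]), (342, [14, 185, 152]), (346, [14, 184, 151]), (350, [14, 182, 146])]
col312 [(112, [27, 26, 183]), (114, [26, 29, 187]), (116, [27, 26, 185]), (118, [25, 17, 88]), (120, [19, 205, 164]), (122, [20, 201, 179]), (124, [19, 197, 179]), (126, [20, 199, 178]), (250, [20, 200, 175]), (252, [20, 201, 175]), (254, [20, 203, 175]), 
[... 774 characters left out ...]
, [80, 44, 16]), (340, [82, 45, 17]), (345, [82, 44, 17]), (350, [82, 45, 18]), (355, [97, 52, 20]), (360, [139, 141, 138]), (365, [150, 166, 168])]
row200 [162 153 156] [147 162 165]
top [(326, [158, 147, 151]), (329, [155, 145, 147]), (332, [94, 73, 64]), (335, [93, 66, 54]), (338, [92, 63, 52]), (341, [130, 115, 113]), (344, [166, 153, 157]), (347, [163, 152, 155]), (350, [164, 152, 154]), (353, [161, 149, 153]), (356, [159, 148, 151]), (359, [160, 150, 153]), (362, [158, 147, 150]), (365, [158, 147, 150]), (368, [160, 149, 151]), (371, [127, 117, 116]), (374, [98, 66, 53]), (377, [101, 69, 53]), (380, [103, 70, 57]), (383, [148, 134, 132]), (386, [160, 149, 152]), (389, [162, 152, 155])]
```

```bash
cat >> fit.py <<'E'
def blue(im,roi):
    x0,y0,x1,y1=roi;a=im[y0:y1,x0:x1].astype(float);r=a[...,2]
    return np.clip((150-r)/(150-np.percentile(r,3)),0,1)*((a[...,0]-r)>3)
def brass(im,roi):
    x0,y0,x1,y1=roi;h=cv2.cvtColor(im[y0:y1,x0:x1],cv2.COLOR_BGR2HSV)
    m=((h[...,0]>=17)&(h[...,0]<=24)&(h[...,1]>150)).astype(np.uint8)
    n,l,st,_=cv2.connectedComponentsWithStats(m);return (l==1+np.argmax(st[1:,4])).astype(float)
def cyl(p,z,L=.18,r=.018):
    a=np.linspace(0,2*np.pi,40)[:-1];c=np.c_[0*a,r*np.cos(a),r*np.sin(a)+z]
    return world(p,np.vstack([c+[x,0,0] for x in np.linspace(-L/2,L/2,9)]))
def fittube(n,i,im,roi,p0,z=.04):
    G=lambda a:cv2.GaussianBlur(a,(0,0),1.5);m=G(brass(im,roi));x0,y0,x1,y1=roi
    def r(p):
        k=np.zeros(((y1-y0)*SS,(x1-x0)*SS),np.uint8);q=(proj(n,i,cyl(p,z))-[x0-.5,y0-.5])*SS-.5
        cv2.fillConvexPoly(k,cv2.convexHull(np.round(q*16).astype(np.int32)),255,shift=4);return G(cv2.resize(k,(x1-x0,y1-y0),interpolation=cv2.INTER_AREA)/255.)
    u=np.array([.01,.01,.03]);b=minimize(lambda d:((r(p0+d*u)-m)**2).sum(),np.zeros(3),method="Nelder-Mead",options=dict(xatol=.005,fatol=1e-3,initial_simplex=[[0,0,0],[1,0,0],[0,1,0],[0,0,1]]))
    return p0+b.x*u,b.fun,m.sum(),r(p0+b.x*u).sum()
E
cat > run.py <<'E'
from fit import *
w=("wrist",pickle.load(open("w1.pkl","rb")),cv2.imread("pics/w1.png"),(296,142,375,271))
t=("top",imaging.camera_info("top"),cv2.imread("pics/top0.png"),(324,162,392,200))
p0=np.array([.543,-.105,.035])
for v in([w],[t]):
    p,e=fit(v,p0);print(p[:2].round(4),np.degrees(p[2]).round(2),round(e,2))
    for q in v:print("blue px",blue(q[2],q[3]).sum(),render(q[0],q[1],p,q[3]).sum())
for n,i,k,roi in(("wrist",pickle.load(open("w2.pkl","rb")),"w2",(290,105,340,275)),("top",t[1],"top0",(250,168,275,242))):
    p,*e=fittube(n,i,cv2.imread(f"pics/{k}.png"),roi,np.array([.472,.194,-.075]));print("tube",n,p[:2].round(4),np.degrees(p[2]).round(2),np.round(e,1))
E
python3 run.py
```

```text
[ 0.5431 -0.0968] 3.36 88.41
blue px 3081.5714285714284 3539.717647058824
[ 0.5438 -0.0973] 2.95 15.31
blue px 603.8686868686868 667.3215686274509
tube wrist [0.4721 0.1999] -7.1 [  35.5 3930.  4135.5]
tube top [0.4723 0.1984] -7.06 [ 45.4 544.3 719.4]
```

```bash
python3 - <<'E'
from h import *
plan([.472,.1992,.12],82.9)
E
```

```text
now [0.44   0.1595 0.2948] yaw 79.6 q [19.8  9.8  3.5 84.6  0.2 30.2] F [-0.95 -1.31 -0.22] t 2.6 rows 4
{"tx":0.007,"ty":0.044,"tz":0.011,"ax":0.001,"ay":-0.014,"az":-0.004},{"tx":0.007,"ty":0.044,"tz":0.011,"ax":0.001,"ay":-0.014,"az":-0.004},{"tx":0.007,"ty":0.044,"tz":0.011,"ax":0.001,"ay":-0.014,"az":-0.004},{"tx":0.007,"ty":0.044,"tz":0.011,"ax":0.001,"ay":-0.014,"az":-0.004},
```

```bash
python3 -m jog '[{"tx":0.007,"ty":0.044,"tz":0.011,"ax":0.001,"ay":-0.014,"az":-0.004},{"tx":0.007,"ty":0.044,"tz":0.011,"ax":0.001,"ay":-0.014,"az":-0.004},{"tx":0.007,"ty":0.044,"tz":0.011,"ax":0.001,"ay":-0.014,"az":-0.004},{"tx":0.007,"ty":0.044,"tz":0.011,"ax":0.001,"ay":-0.014,"az":-0.004},{"tx":0,"ty":0,"tz":0,"ax":0,"ay":0,"az":0}]'
python3 - <<'E'
from h import *
import pickle
from fit import *
i=imaging.camera_info("wrist");im=imaging.camera("wrist")[:,:,::-1].copy();cv2.imwrite("pics/w3.png",im)
q=proj("wrist",i,cyl(np.array([.472,.1992,-.1239]),.04));print(q.min(0),q.max(0))
lo=np.maximum(q.min(0)-15,0).astype(int);hi=np.minimum(q.max(0)+15,[560,420]).astype(int)
print(fittube("wrist",i,im,(*lo,*hi),np.array([.472,.1992,-.1239])))
plan([.472,.1992,.03],82.9,vmax=.032)
E
```

```text
time: 3.1
tool_pos: [0.476, 0.1902, 0.1157]
tool_rot: [[0.989, 0.007, 0.145], [-0.145, -0.003, 0.989], [0.008, -1.0, -0.001]]
force: [-0.7, -1.0, -0.4]
opening: 1.005
[258.53961564  79.67047143] [316.01757987 332.59187751]
(array([ 0.47238893,  0.1999482 , -0.12250706]), np.float64(56.101868739774126), np.float64(12687.0), np.float64(12969.850980392159))
now [0.4773 0.1903 0.1187] yaw 81.62 q [ 21.9  19.8 -10.2  59.4  -0.3  30.3] F [-0.62 -0.95 -0.52] t 3.15 rows 3
{"tx":-0.002,"ty":0.03,"tz":0.003,"ax":0,"ay":-0.007,"az":0.004},{"tx":-0.002,"ty":0.03,"tz":0.003,"ax":0,"ay":-0.007,"az":0.004},{"tx":-0.002,"ty":0.03,"tz":0.003,"ax":0,"ay":-0.007,"az":0.004},
```

```bash
python3 -m jog '[{"tx":-0.006,"ty":0,"tz":0.009,"ax":0,"ay":-0.022,"az":0.01},{"tx":0,"ty":0.02,"tz":0,"ax":0,"ay":0,"az":0},{"tx":0,"ty":0.025,"tz":0,"ax":0,"ay":0,"az":0},{"tx":0,"ty":0.01,"tz":0,"ax":0,"ay":0,"az":0},{"tx":0,"ty":0,"tz":0,"ax":0,"ay":0,"az":0}]'
python3 - <<'E'
from h import *
plan([.4724,.1998,.029],83)
E
```

```text
time: 3.65
tool_pos: [0.4792, 0.2009, 0.0747]
tool_rot: [[0.991, 0.017, 0.129], [-0.129, 0.007, 0.992], [0.015, -1.0, 0.009]]
force: [-0.5, -0.7, 0.7]
opening: 1.0
now [0.4792 0.2009 0.0747] yaw 82.57 q [ 22.7  22.8 -13.2  52.9   0.   30.2] F [-0.48 -0.67  0.74] t 3.65 rows 1
{"tx":-0.007,"ty":0.046,"tz":-0.002,"ax":-0.009,"ay":-0.008,"az":0.015},
```

```bash
python3 -m jog '[{"tx":-0.007,"ty":0.015,"tz":-0.001,"ax":-0.009,"ay":-0.008,"az":0.015},{"tx":0,"ty":0.02,"tz":-0.001,"ax":0,"ay":0,"az":0},{"tx":0,"ty":0.01,"tz":0,"ax":0,"ay":0,"az":0},{"tx":0,"ty":0,"tz":0,"ax":0,"ay":0,"az":0}]'
python3 - <<'E'
from h import *
plan([.4724,.1998,.029],83)
plan([.4724,.1998,.029],83)
E
```

```text
time: 4.05
tool_pos: [0.4749, 0.2015, 0.0328]
tool_rot: [[0.993, 0.007, 0.121], [-0.121, 0.003, 0.993], [0.006, -1.0, 0.004]]
force: [0.2, -0.1, -0.2]
opening: 0.997
now [0.4749 0.2015 0.0328] yaw 83.07 q [ 23.   25.9 -15.8  47.8   0.   29.9] F [ 0.23 -0.15 -0.22] t 4.05 rows 1
{"tx":-0.002,"ty":0.004,"tz":-0.002,"ax":-0.004,"ay":0.001,"az":0.006},now [0.4749 0.2015 0.0328] yaw 83.07 q [ 23.   25.9 -15.8  47.8   0.   29.9] F [ 0.23 -0.15 -0.22] t 4.05 rows 1
{"tx":-0.002,"ty":0.004,"tz":-0.002,"ax":-0.004,"ay":0.001,"az":0.006},
```

```bash
python3 -m jog '[{"tx":-0.002,"ty":0.004,"tz":-0.002,"ax":-0.004,"ay":0,"az":0.006},{"tx":0,"ty":0,"tz":0,"ax":0,"ay":0,"az":0}]' >/dev/null
python3 -m jog '[{"tx":0,"ty":0,"tz":0,"ax":0,"ay":0,"az":0},{"tx":0,"ty":0,"tz":0,"ax":0,"ay":0,"az":0},{"tx":0,"ty":0,"tz":0,"ax":0,"ay":0,"az":0},{"tx":0,"ty":0,"tz":0,"ax":0,"ay":0,"az":0},{"tx":0,"ty":0,"tz":0,"ax":0,"ay":0,"az":0}]' 0.03 30
python3 -m jog '[{"tx":0,"ty":0,"tz":0,"ax":0,"ay":0,"az":0},{"tx":0,"ty":0,"tz":0,"ax":0,"ay":0,"az":0},{"tx":0,"ty":0,"tz":0,"ax":0,"ay":0,"az":0},{"tx":0,"ty":0,"tz":0,"ax":0,"ay":0,"az":0},{"tx":0,"ty":0,"tz":0,"ax":0,"ay":0,"az":0}]'
```

```text
time: 4.75
tool_pos: [0.4739, 0.2005, 0.0309]
tool_rot: [[0.993, 0.003, 0.12], [-0.12, 0.001, 0.993], [0.003, -1.0, 0.001]]
force: [0.1, 0.1, -2.6]
opening: 0.408
time: 5.25
tool_pos: [0.4739, 0.2005, 0.0309]
tool_rot: [[0.993, 0.003, 0.12], [-0.12, 0.001, 0.993], [0.003, -1.0, 0.001]]
force: [-0.0, -0.6, -0.4]
opening: 0.409
```

```bash
python3 -m jog '[{"tx":0,"ty":-0.02,"tz":0,"ax":0,"ay":0,"az":0},{"tx":0,"ty":-0.045,"tz":0,"ax":0,"ay":0,"az":0},{"tx":0,"ty":-0.045,"tz":0,"ax":0,"ay":0,"az":0},{"tx":0,"ty":-0.045,"tz":0,"ax":0,"ay":0,"az":0},{"tx":0,"ty":-0.045,"tz":0,"ax":0,"ay":0,"az":0}]'
python3 - <<'E'
from h import *
plan([.543,-.115,.22],3.2,amax=7)
E
```

```text
time: 5.75
tool_pos: [0.4665, 0.1973, 0.2265]
tool_rot: [[0.993, -0.021, 0.12], [-0.121, -0.009, 0.993], [-0.02, -1.0, -0.012]]
force: [1.6, 0.7, -2.8]
opening: 0.409
now [0.4665 0.1973 0.2265] yaw 83.09 q [22.9 15.9  1.2 76.6 -0.  29.9] F [ 1.6   0.71 -2.8 ] t 5.75 rows 12
{"tx":0.009,"ty":0.001,"tz":-0.025,"ax":0.002,"ay":0.116,"az":-0.001},{"tx":0.012,"ty":0.001,"tz":-0.024,"ax":0.002,"ay":0.116,"az":-0.001},{"tx":0.015,"ty":0.001,"tz":-0.022,"ax":0.002,"ay":0.116,"az":-0.001},{"tx":0.017,"ty":0.001,"tz":-0.02,"ax":0.002,"ay":0.116,"az":-0.001},{"tx":0.02,"ty":0.001,"tz":-0.018,"ax":0.002,"ay":0.116,"az":-0.001},{"tx":0.022,"ty":0,"tz":-0.016,"ax":0.002,"ay":0.116,"az":-0.001},{"tx":0.023,"ty":0,"tz":-0.013,"ax":0.002,"ay":0.116,"az":-0.001},{"tx":0.025,"ty":0,"tz":-0.01,"ax":0.002,"ay":0.116,"az":-0.001},{"tx":0.026,"ty":0,"tz":-0.007,"ax":0.002,"ay":0.116,"az":-0.001},{"tx":0.026,"ty":0,"tz":-0.004,"ax":0.002,"ay":0.116,"az":-0.001},{"tx":0.027,"ty":0,"tz":-0.001,"ax":0.002,"ay":0.116,"az":-0.001},{"tx":0.027,"ty":0.001,"tz":0.002,"ax":0.002,"ay":0.116,"az":-0.001},
```

```bash
python3 -m jog '[{"tx":0.009,"ty":0.001,"tz":-0.025,"ax":0.002,"ay":0.116,"az":0},{"tx":0.012,"ty":0.001,"tz":-0.024,"ax":0.002,"ay":0.116,"az":0},{"tx":0.015,"ty":0.001,"tz":-0.022,"ax":0.002,"ay":0.116,"az":0},{"tx":0.017,"ty":0.001,"tz":-0.02,"ax":0.002,"ay":0.116,"az":0},{"tx":0.02,"ty":0.001,"tz":-0.018,"ax":0.002,"ay":0.116,"az":0}]' >/dev/null
python3 -m jog '[{"tx":0.022,"ty":0,"tz":-0.016,"ax":0.002,"ay":0.116,"az":0},{"tx":0.023,"ty":0,"tz":-0.013,"ax":0.002,"ay":0.116,"az":0},{"tx":0.025,"ty":0,"tz":-0.01,"ax":0.002,"ay":0.116,"az":0},{"tx":0.026,"ty":0,"tz":-0.007,"ax":0.002,"ay":0.116,"az":0},{"tx":0,"ty":0,"tz":0,"ax":0,"ay":0,"az":0}]'
python3 - <<'E'
from h import *
import pickle
plan([.543,-.115,.2],3.2,amax=7)
i=imaging.camera_info("wrist");im=imaging.camera("wrist");cv2.imwrite("pics/w4.png",im[:,:,::-1]);pickle.dump(i,open("w4.pkl","wb"))
E
```

```text
time: 6.75
tool_pos: [0.5234, -0.0435, 0.2245]
tool_rot: [[0.358, -0.004, 0.934], [-0.934, 0.01, 0.358], [-0.011, -1.0, 0.0]]
force: [0.6, 0.1, -2.2]
opening: 0.406
now [ 0.5234 -0.0435  0.2245] yaw 20.98 q [-5.1 17.2  2.7 75.7  0.6 64. ] F [ 0.58  0.13 -2.22] t 6.75 rows 3
{"tx":0.025,"ty":0.008,"tz":-0.002,"ax":0.001,"ay":0.103,"az":-0.004},{"tx":0.025,"ty":0.008,"tz":0,"ax":0.001,"ay":0.103,"az":-0.004},{"tx":0.025,"ty":0.008,"tz":0.003,"ax":0.001,"ay":0.103,"az":-0.004},
```

View pics/w4.png

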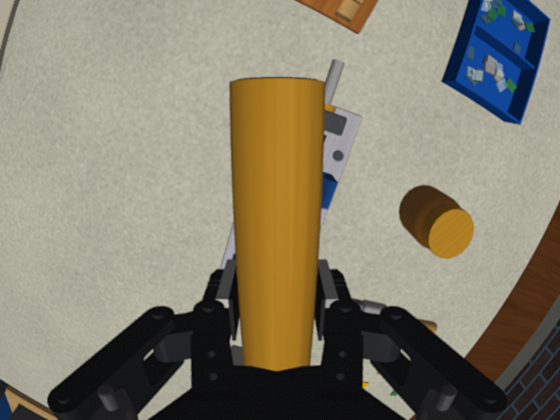

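```bash
python3 -m jog '[{"tx":0.025,"ty":0.008,"tz":-0.002,"ax":0,"ay":0.103,"az":-0.004},{"tx":0.025,"ty":0.008,"tz":0,"ax":0,"ay":0.103,"az":-0.004},{"tx":0.025,"ty":0.008,"tz":0.003,"ax":0,"ay":0.103,"az":-0.004},{"tx":0,"ty":0,"tz":0,"ax":0,"ay":0,"az":0}]'
python3 - <<'E'
from h import *
plan([.5445,-.1205,.1],3.2,amax=7)
E
```

```text
time: 7.2
tool_pos: [0.5428, -0.1127, 0.1975]
tool_rot: [[0.057, -0.005, 0.998], [-0.998, 0.002, 0.057], [-0.002, -1.0, -0.005]]
force: [-0.7, 1.2, -2.9]
opening: 0.41
now [ 0.5428 -0.1127  0.1975] yaw 3.25 q [-11.8  21.4   4.5  73.5   0.   75. ] F [-0.68  1.21 -2.91] t 7.2 rows 3
{"tx":0.003,"ty":0.033,"tz":0.001,"ax":0.002,"ay":0,"az":-0.001},{"tx":0.003,"ty":0.033,"tz":0.001,"ax":0.002,"ay":0,"az":-0.001},{"tx":0.003,"ty":0.033,"tz":0,"ax":0.002,"ay":0,"az":-0.001},
```

```bash
python3 -m jog '[{"tx":0.004,"ty":0.03,"tz":0.001,"ax":0.002,"ay":0,"az":-0.001},{"tx":0.002,"ty":0.033,"tz":0.001,"ax":0.002,"ay":0,"az":-0.001},{"tx":0.001,"ty":0.03,"tz":0,"ax":0.002,"ay":0,"az":0},{"tx":0,"ty":0,"tz":0,"ax":0,"ay":0,"az":0},{"tx":0,"ty":0,"tz":0,"ax":0,"ay":0,"az":0}]'
python3 - <<'E'
from h import *
plan([.5445,-.1205,.06],3.2,amax=7)
for n in("top","side"):
    im=imaging.camera(n);cv2.imwrite(f"pics/{n}5.png",im[:,:,::-1])
a=cv2.imread("pics/side5.png")[80:215,225:325];b=cv2.imread("pics/top5.png")[150:215,295:440]
cv2.imwrite("pics/c5.png",np.hstack([cv2.resize(a,(400,540),interpolation=cv2.INTER_CUBIC),cv2.copyMakeBorder(cv2.resize(b,(400,179),interpolation=cv2.INTER_CUBIC),0,361,0,0,cv2.BORDER_CONSTANT)]))
E
```

```text
time: 7.7
tool_pos: [0.545, -0.114, 0.1032]
tool_rot: [[0.069, 0.001, 0.998], [-0.998, 0.004, 0.069], [-0.004, -1.0, 0.001]]
force: [0.7, -0.6, -1.8]
opening: 0.409
now [ 0.545  -0.114   0.1032] yaw 3.98 q [-11.9  25.5  -4.1  60.5   0.2  74.1] F [ 0.75 -0.61 -1.82] t 7.7 rows 1
{"tx":0.007,"ty":0.043,"tz":-0.001,"ax":-0.001,"ay":0.014,"az":-0.004},
```

View pics/c5.png

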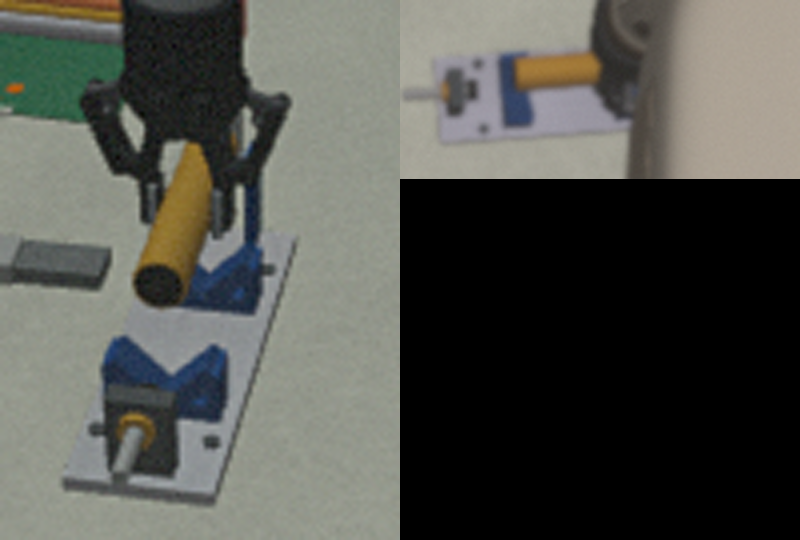

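```bash
python3 -m jog '[{"tx":0.007,"ty":0.018,"tz":-0.001,"ax":0,"ay":0.013,"az":-0.004},{"tx":0,"ty":0.02,"tz":0,"ax":0,"ay":0,"az":0},{"tx":0,"ty":0,"tz":0,"ax":0,"ay":0,"az":0},{"tx":0,"ty":0,"tz":0,"ax":0,"ay":0,"az":0}]'
python3 - <<'E'
from h import *
plan([.5445,-.1205,.046],3.2,amax=7)
E
```

```text
time: 8.2
tool_pos: [0.5511, -0.1213, 0.0736]
tool_rot: [[0.059, 0.017, 0.998], [-0.998, -0.003, 0.059], [0.004, -1.0, 0.017]]
force: [-1.1, -0.8, -3.3]
opening: 0.406
now [ 0.5511 -0.1213  0.0736] yaw 3.36 q [-12.4  27.3  -6.1  55.6   0.   74.2] F [-1.13 -0.81 -3.28] t 8.2 rows 1
{"tx":-0.001,"ty":0.027,"tz":-0.007,"ax":-0.017,"ay":0.003,"az":0.004},
```

```bash
python3 -m jog '[{"tx":-0.001,"ty":0.004,"tz":-0.007,"ax":-0.017,"ay":0.003,"az":0.004},{"tx":0,"ty":0.006,"tz":0,"ax":0,"ay":0,"az":0},{"tx":0,"ty":0.006,"tz":-0.001,"ax":0,"ay":0,"az":0},{"tx":0,"ty":0,"tz":0,"ax":0,"ay":0,"az":0}]'
python3 - <<'E'
from h import *
plan([.5445,-.1205,.046],3.2,amax=7)
E
```

```text
time: 8.6
tool_pos: [0.5452, -0.1211, 0.0607]
tool_rot: [[0.056, 0.005, 0.998], [-0.998, -0.002, 0.056], [0.002, -1.0, 0.005]]
force: [0.8, -1.2, -2.9]
opening: 0.411
now [ 0.5452 -0.1211  0.0607] yaw 3.21 q [-12.5  28.   -7.1  54.6  -0.   74.3] F [ 0.82 -1.17 -2.88] t 8.6 rows 1
{"tx":-0.001,"ty":0.015,"tz":-0.001,"ax":-0.005,"ay":0,"az":0.002},
```

```bash
python3 -m jog '[{"tx":-0.001,"ty":0.006,"tz":-0.001,"ax":-0.006,"ay":0,"az":0.002},{"tx":0,"ty":0.005,"tz":-0.001,"ax":-0.002,"ay":0,"az":0},{"tx":0,"ty":0,"tz":0,"ax":0,"ay":0,"az":0}]'
python3 - <<'E'
from h import *
plan([.5445,-.1205,.042],3.2,amax=7)
E
```

```text
time: 8.9
tool_pos: [0.5429, -0.1201, 0.0487]
tool_rot: [[0.056, -0.004, 0.998], [-0.998, 0.0, 0.056], [-0.0, -1.0, -0.004]]
force: [-0.1, -0.8, -3.5]
opening: 0.413
now [ 0.5429 -0.1201  0.0487] yaw 3.21 q [-12.5  28.9  -7.7  53.6  -0.   74.3] F [-0.13 -0.78 -3.49] t 8.9 rows 1
{"tx":0,"ty":0.007,"tz":0.002,"ax":0.004,"ay":0,"az":-0},
```

```bash
python3 -m jog '[{"tx":0,"ty":0.002,"tz":0.001,"ax":0.004,"ay":0,"az":0},{"tx":0,"ty":0,"tz":0,"ax":0,"ay":0,"az":0}]' | grep -E 'pos|force'
python3 -m jog '[{"tx":0,"ty":0.002,"tz":0,"ax":0,"ay":0,"az":0}]'| grep -E 'pos|force'
python3 -m jog '[{"tx":0,"ty":0,"tz":0,"ax":0,"ay":0,"az":0}]'| grep -E 'pos|rot|force'
```

```text
tool_pos: [0.5438, -0.12, 0.0461]
force: [-0.0, -0.3, -2.7]
tool_pos: [0.5442, -0.1201, 0.0443]
force: [-0.1, -0.7, -2.8]
tool_pos: [0.544, -0.12, 0.044]
tool_rot: [[0.056, 0.0, 0.998], [-0.998, 0.001, 0.056], [-0.001, -1.0, 0.0]]
force: [-0.4, 0.3, -2.5]
```

```bash
for k in 1; do python3 -m jog '[{"tx":0,"ty":0.0015,"tz":0,"ax":0,"ay":0,"az":0}]' | grep -E 'pos|force'; done
python3 -m jog '[{"tx":0,"ty":0,"tz":0,"ax":0,"ay":0,"az":0}]'| grep -E 'pos|force'
python3 -m jog '[{"tx":0,"ty":0.001,"tz":0,"ax":0,"ay":0,"az":0}]'| grep -E 'pos|force'
python3 -m jog '[{"tx":0,"ty":0,"tz":0,"ax":0,"ay":0,"az":0}]'| grep -E 'pos|rot|force'
```

```text
tool_pos: [0.5443, -0.1201, 0.0428]
force: [-0.5, 0.8, -3.9]
tool_pos: [0.5442, -0.1201, 0.0426]
force: [0.8, -0.5, -2.9]
tool_pos: [0.5444, -0.1201, 0.0418]
force: [-0.0, -0.4, -2.9]
tool_pos: [0.5445, -0.1201, 0.0418]
tool_rot: [[0.056, 0.001, 0.998], [-0.998, 0.0, 0.056], [-0.0, -1.0, 0.001]]
force: [0.4, 0.0, -3.2]
```

```bash
python3 -m jog '[{"tx":0,"ty":0.0007,"tz":0,"ax":0,"ay":0,"az":0}]' | grep -E 'pos|force'
python3 -m jog '[{"tx":0,"ty":0.0007,"tz":0,"ax":0,"ay":0,"az":0}]'| grep -E 'pos|force'
python3 -m jog '[{"tx":0,"ty":0.0005,"tz":0,"ax":0,"ay":0,"az":0}]'| grep -E 'pos|force'
```

```text
tool_pos: [0.5447, -0.1202, 0.0413]
force: [0.4, -0.5, -0.8]
tool_pos: [0.545, -0.1202, 0.0409]
force: [-1.5, 0.5, 3.2]
tool_pos: [0.545, -0.1202, 0.041]
force: [-1.9, 0.2, 3.4]
```

```bash
python3 -m jog '[{"tx":0,"ty":0.0003,"tz":-0.0004,"ax":0,"ay":0,"az":0},{"tx":0,"ty":0.0003,"tz":-0.0002,"ax":0,"ay":0,"az":0}]'| grep -E 'pos|force'
python3 -m jog '[{"tx":0,"ty":0.0003,"tz":0,"ax":0,"ay":0,"az":0},{"tx":0,"ty":0.0003,"tz":0,"ax":0,"ay":0,"az":0}]'| grep -E 'pos|rot|force'
python3 - <<'E'
from h import *
print(np.mean([monitor.read_state()["force"] for _ in range(3)],0))
for n in("side","top"):
    im=imaging.camera(n);cv2.imwrite(f"pics/{n}6.png",im[:,:,::-1])
s=monitor.read_state();print(s["force"],s["tool_pos"])
E
```

```text
tool_pos: [0.545, -0.1202, 0.0409]
force: [-0.7, 0.5, 1.9]
tool_pos: [0.545, -0.1202, 0.041]
tool_rot: [[0.056, 0.005, 0.998], [-0.998, -0.0, 0.056], [0.0, -1.0, 0.005]]
force: [-1.6, 0.6, 4.4]
[-1.60370333  0.57046664  4.3923727 ]
[-1.28238077  1.38090509  4.78271593] [ 0.54501323 -0.12022759  0.04093124]
```

```bash
python3 -m jog '[{"tx":-0.003,"ty":0.0003,"tz":0,"ax":-0.003,"ay":0,"az":0},{"tx":-0.004,"ty":0.0003,"tz":0,"ax":0,"ay":0,"az":0}]'| grep -E 'pos|force'
python3 -m jog '[{"tx":-0.003,"ty":0.0003,"tz":0,"ax":0,"ay":0,"az":0},{"tx":-0.001,"ty":0.0003,"tz":0,"ax":0,"ay":0,"az":0}]'| grep -E 'pos|rot|force'

```

```text
tool_pos: [0.5448, -0.117, 0.0409]
force: [-1.0, -5.7, 3.5]
tool_pos: [0.5448, -0.1159, 0.0409]
tool_rot: [[0.053, 0.002, 0.999], [-0.998, -0.015, 0.053], [0.016, -1.0, 0.001]]
force: [-1.6, -1.9, 4.4]
```

```bash
python3 -m jog '[{"tx":0,"ty":-0.0003,"tz":0,"ax":0,"ay":0,"az":-0.016},{"tx":-0.002,"ty":0,"tz":0,"ax":0,"ay":0,"az":-0.005}]'| grep -E 'pos|rot|force'
python3 -m jog '[{"tx":-0.002,"ty":0,"tz":0,"ax":0,"ay":0,"az":0}]'| grep -E 'pos|rot|force'
python3 - <<'E'
from h import *
plan([.545,-.11,.041],3.2)
E
```

```text
tool_pos: [0.5446, -0.1147, 0.041]
tool_rot: [[0.052, 0.003, 0.999], [-0.998, -0.039, 0.052], [0.039, -0.999, 0.001]]
force: [-0.6, -5.7, 2.1]
tool_pos: [0.5446, -0.1132, 0.041]
tool_rot: [[0.051, 0.003, 0.999], [-0.998, -0.041, 0.052], [0.041, -0.999, 0.001]]
force: [-1.9, -4.9, 3.1]
now [ 0.5446 -0.1132  0.041 ] yaw 2.95 q [-10.5  28.9  -9.1  51.3  -2.3  76.5] F [-1.87 -4.89  3.08] t 11.2 rows 1
{"tx":-0.003,"ty":-0,"tz":0.001,"ax":-0.001,"ay":-0.004,"az":0.041},
```

```bash
python3 -m jog '[{"tx":0,"ty":0,"tz":0,"ax":0,"ay":0,"az":0.02},{"tx":0,"ty":0,"tz":0,"ax":0,"ay":0,"az":0.02}]'| grep -E 'pos|rot|force'
python3 - <<'E'
from h import *
plan([.545,-.11,.041],3.2)
s=monitor.read_state();print(s["torque"])
E
```

```text
tool_pos: [0.5446, -0.1123, 0.0409]
tool_rot: [[0.053, 0.001, 0.999], [-0.999, 0.001, 0.053], [-0.001, -1.0, 0.001]]
force: [-0.9, -1.3, 1.5]
now [ 0.5446 -0.1123  0.0409] yaw 3.04 q [-11.7  29.3  -8.5  52.2   0.1  75.3] F [-0.89 -1.33  1.47] t 11.4 rows 1
{"tx":-0.002,"ty":-0,"tz":0.001,"ax":-0.001,"ay":-0.003,"az":-0.001},[-0.69997225  0.27685143  0.0576934 ]
```

```bash
python3 -m jog '[{"tx":-0.002,"ty":-0.0002,"tz":0,"ax":0,"ay":0,"az":0.004},{"tx":-0.002,"ty":0,"tz":0,"ax":0,"ay":0,"az":0.004}]'| grep -E 'pos|rot|force'
python3 -m jog '[{"tx":-0.001,"ty":0,"tz":0,"ax":0,"ay":0,"az":0.004}]'| grep -E 'pos|rot|force'

```

```text
tool_pos: [0.5445, -0.1099, 0.041]
tool_rot: [[0.051, 0.001, 0.999], [-0.999, 0.008, 0.051], [-0.007, -1.0, 0.001]]
force: [-1.7, -4.6, 1.8]
tool_pos: [0.5445, -0.1095, 0.0411]
tool_rot: [[0.05, 0.001, 0.999], [-0.999, 0.01, 0.05], [-0.01, -1.0, 0.001]]
force: [-1.6, -4.6, 1.9]
```

```bash
python3 -m jog '[{"tx":0,"ty":-0.0005,"tz":-0.0003,"ax":0,"ay":0.005,"az":-0.01}]'| grep -E 'pos|rot|force'
python3 -m jog '[{"tx":-0.001,"ty":-0.0002,"tz":0,"ax":0,"ay":0,"az":0}]'| grep -E 'pos|rot|force'
python3 -m jog '[{"tx":-0.001,"ty":0,"tz":0,"ax":0,"ay":0,"az":0}]'| grep -E 'pos|rot|force'

```

```text
tool_pos: [0.5447, -0.1092, 0.0414]
tool_rot: [[0.045, 0.002, 0.999], [-0.999, 0.001, 0.045], [-0.001, -1.0, 0.002]]
force: [1.4, -1.3, -2.1]
tool_pos: [0.5447, -0.1076, 0.0414]
tool_rot: [[0.045, 0.002, 0.999], [-0.999, 0.002, 0.045], [-0.002, -1.0, 0.002]]
force: [-1.2, -3.1, 0.4]
tool_pos: [0.5446, -0.1064, 0.0413]
tool_rot: [[0.046, 0.002, 0.999], [-0.999, 0.002, 0.046], [-0.002, -1.0, 0.002]]
force: [-1.0, -4.1, 2.4]
```

```bash
python3 -m jog '[{"tx":-0.001,"ty":-0.0004,"tz":0,"ax":0,"ay":-0.009,"az":0}]'| grep -E 'pos|force'
python3 -m jog '[{"tx":-0.001,"ty":-0.0002,"tz":0,"ax":0,"ay":0,"az":0}]'| grep -E 'pos|force'
python3 -m jog '[{"tx":-0.001,"ty":-0.0002,"tz":0,"ax":0,"ay":0,"az":0}]'| grep -E 'pos|rot|force'
python3 -m jog '[{"tx":-0.001,"ty":-0.0002,"tz":0,"ax":0,"ay":0,"az":0}]'| grep -E 'pos|rot|force'

```

```text
tool_pos: [0.5441, -0.1046, 0.0414]
force: [-0.4, -1.5, -1.4]
tool_pos: [0.5439, -0.1029, 0.0413]
force: [0.8, -1.0, -1.9]
tool_pos: [0.5437, -0.1014, 0.0413]
tool_rot: [[0.056, 0.0, 0.998], [-0.998, 0.005, 0.056], [-0.005, -1.0, 0.0]]
force: [0.6, -1.8, -1.5]
tool_pos: [0.5437, -0.1, 0.0413]
tool_rot: [[0.056, -0.0, 0.998], [-0.998, 0.005, 0.056], [-0.005, -1.0, 0.0]]
force: [-0.3, -1.0, -1.6]
```

```bash
for k in 1; do python3 -m jog '[{"tx":-0.001,"ty":-0.0001,"tz":0,"ax":0,"ay":0,"az":-0.002}]'| grep -E 'pos|force'
python3 -m jog '[{"tx":-0.001,"ty":-0.0001,"tz":0,"ax":0,"ay":0,"az":-0.002}]'| grep -E 'pos|force'
python3 -m jog '[{"tx":-0.001,"ty":-0.0001,"tz":0,"ax":0,"ay":0,"az":0}]'| grep -E 'pos|force'
python3 -m jog '[{"tx":-0.001,"ty":-0.0001,"tz":0,"ax":0,"ay":0,"az":0}]'| grep -E 'pos|rot|force'; done

```

```text
tool_pos: [0.5436, -0.0988, 0.0414]
force: [-0.2, -1.2, -0.7]
tool_pos: [0.5435, -0.0975, 0.0414]
force: [0.8, -1.3, -1.2]
tool_pos: [0.5434, -0.0961, 0.0414]
force: [0.7, -1.0, -1.4]
tool_pos: [0.5433, -0.0949, 0.0415]
tool_rot: [[0.057, -0.0, 0.998], [-0.998, 0.002, 0.057], [-0.002, -1.0, 0.0]]
force: [0.8, -0.7, -2.0]
```

```bash
python3 -m jog '[{"tx":-0.001,"ty":0.0001,"tz":0,"ax":0,"ay":0,"az":0}]'| grep -E 'pos|force'
python3 -m jog '[{"tx":-0.001,"ty":0,"tz":0,"ax":0,"ay":0,"az":0}]'| grep -E 'pos|force'
python3 -m jog '[{"tx":-0.001,"ty":0,"tz":0,"ax":0,"ay":0,"az":0}]'| grep -E 'pos|force'
python3 -m jog '[{"tx":-0.001,"ty":0,"tz":0,"ax":0,"ay":0,"az":0}]'| grep -E 'pos|rot|force'

```

```text
tool_pos: [0.5432, -0.0938, 0.0414]
force: [-0.2, -0.6, -0.8]
tool_pos: [0.5432, -0.0927, 0.0414]
force: [1.2, -1.5, -1.9]
tool_pos: [0.5431, -0.0916, 0.0414]
force: [0.0, -0.9, -2.0]
tool_pos: [0.5431, -0.0906, 0.0414]
tool_rot: [[0.057, -0.0, 0.998], [-0.998, 0.002, 0.057], [-0.002, -1.0, 0.0]]
force: [0.4, -1.1, -1.2]
```

```bash
python3 -m jog '[{"tx":-0.001,"ty":0,"tz":0,"ax":0,"ay":0,"az":0}]'| grep -E 'pos|force'
python3 -m jog '[{"tx":-0.001,"ty":0,"tz":0,"ax":0,"ay":0,"az":0}]'| grep -E 'pos|force'
python3 -m jog '[{"tx":-0.001,"ty":0,"tz":0,"ax":0,"ay":0,"az":0}]'| grep -E 'pos|force'
python3 -m jog '[{"tx":-0.001,"ty":0,"tz":0,"ax":0,"ay":0,"az":0}]'| grep -E 'pos|rot|force'

```

```text
tool_pos: [0.543, -0.0895, 0.0414]
force: [0.9, -1.3, -2.1]
tool_pos: [0.5429, -0.0884, 0.0414]
force: [1.0, -0.2, -2.2]
tool_pos: [0.5429, -0.0873, 0.0414]
force: [0.9, -0.4, -1.9]
tool_pos: [0.5428, -0.0862, 0.0414]
tool_rot: [[0.057, -0.0, 0.998], [-0.998, 0.002, 0.057], [-0.002, -1.0, 0.0]]
force: [-0.2, -0.2, -1.7]
```

```bash
python3 -m jog '[{"tx":-0.001,"ty":0,"tz":0,"ax":0,"ay":0,"az":0}]'| grep -E 'pos|force'
python3 -m jog '[{"tx":-0.001,"ty":0.0001,"tz":0,"ax":0,"ay":0,"az":0}]'| grep -E 'pos|force'
python3 -m jog '[{"tx":-0.001,"ty":0,"tz":0,"ax":0,"ay":0,"az":0}]'| grep -E 'pos|force'
python3 -m jog '[{"tx":-0.001,"ty":0,"tz":0,"ax":0,"ay":0,"az":0}]'| grep -E 'pos|rot|force'

```

```text
tool_pos: [0.5427, -0.0851, 0.0414]
force: [1.3, -1.6, -1.9]
tool_pos: [0.5427, -0.0841, 0.0413]
force: [0.9, -1.5, -1.2]
tool_pos: [0.5426, -0.083, 0.0413]
force: [-0.1, -0.6, -1.9]
tool_pos: [0.5426, -0.082, 0.0413]
tool_rot: [[0.057, -0.0, 0.998], [-0.998, 0.002, 0.057], [-0.002, -1.0, 0.0]]
force: [0.3, -1.4, -1.3]
```

```bash
python3 -m jog '[{"tx":-0.001,"ty":0,"tz":0,"ax":0,"ay":0,"az":0}]'| grep -E 'pos|force'
python3 -m jog '[{"tx":-0.001,"ty":0,"tz":0,"ax":0,"ay":0,"az":0}]'| grep -E 'pos|force'
python3 -m jog '[{"tx":-0.001,"ty":0,"tz":0,"ax":0,"ay":0,"az":0}]'| grep -E 'pos|force'

```

```text
tool_pos: [0.5425, -0.0809, 0.0413]
force: [-0.2, -1.2, -2.2]
tool_pos: [0.5425, -0.0799, 0.0413]
force: [0.3, -2.0, -0.7]
tool_pos: [0.5424, -0.0791, 0.0413]
force: [0.2, -2.1, -2.4]
```

```bash
python3 -m jog '[{"tx":-0.001,"ty":0,"tz":0,"ax":0,"ay":0,"az":0}]'| grep -E 'pos|force'
python3 -m jog '[{"tx":-0.001,"ty":0,"tz":0,"ax":0,"ay":0,"az":0}]'| grep -E 'pos|force|rot'

```

```text
tool_pos: [0.5424, -0.0784, 0.0414]
force: [0.8, -3.8, -2.2]
tool_pos: [0.5423, -0.0778, 0.0413]
tool_rot: [[0.056, 0.0, 0.998], [-0.998, -0.0, 0.056], [0.0, -1.0, 0.0]]
force: [0.9, -4.0, -2.5]
```

```bash
python3 -m jog '[{"tx":-0.0005,"ty":0.0001,"tz":0,"ax":0,"ay":0,"az":0}]'| grep -E 'pos|force'
python3 -m jog '[{"tx":-0.0004,"ty":0,"tz":0,"ax":0,"ay":0,"az":0},{"tx":-0.0004,"ty":0,"tz":0,"ax":0,"ay":0,"az":0}]'| grep -E 'pos|force|rot'
python3 - <<'E'
from h import *
for n in("side","top"):
    im=imaging.camera(n);cv2.imwrite(f"pics/{n}7.png",im[:,:,::-1])
s=monitor.read_state();print(s["force"],s["tool_pos"])
a=cv2.imread("pics/side7.png")[80:215,225:325];b=cv2.imread("pics/top7.png")[150:215,295:440]
cv2.imwrite("pics/c7.png",np.hstack([cv2.resize(a,(400,540),interpolation=cv2.INTER_CUBIC),cv2.copyMakeBorder(cv2.resize(b,(400,179),interpolation=cv2.INTER_CUBIC),0,361,0,0,cv2.BORDER_CONSTANT)]))
E
```

```text
tool_pos: [0.5423, -0.0776, 0.0413]
force: [-0.1, -4.3, -0.6]
tool_pos: [0.5423, -0.0773, 0.0414]
tool_rot: [[0.056, 0.0, 0.998], [-0.998, -0.002, 0.056], [0.002, -1.0, 0.0]]
force: [0.5, -2.6, -1.4]
[ 0.87070205 -3.17598023 -1.50807661] [ 0.54228262 -0.07721123  0.04134453]
```

View pics/c7.png

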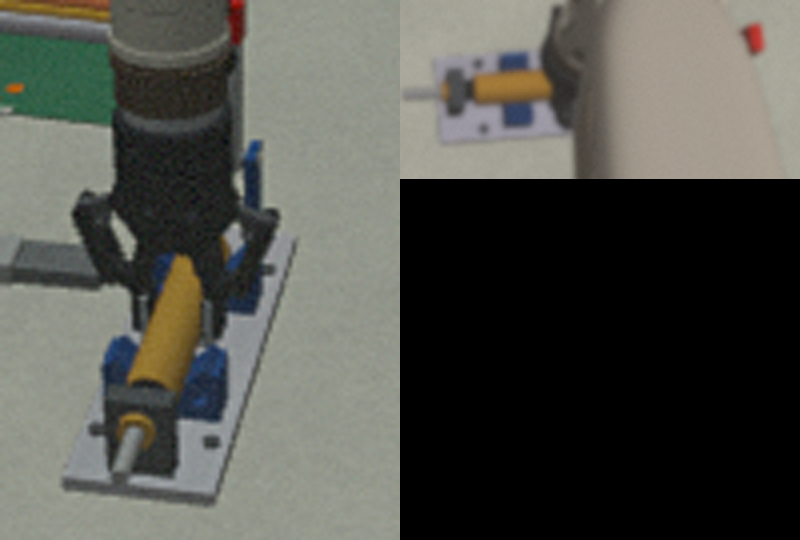

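```bash
python3 -m jog '[{"tx":-0.0008,"ty":0.0002,"tz":0,"ax":0,"ay":0,"az":0}]'| grep -E 'pos|force'
python3 -m jog '[{"tx":-0.0006,"ty":0,"tz":0,"ax":0,"ay":0,"az":0}]'| grep -E 'pos|force'
python3 -m jog '[{"tx":-0.0006,"ty":0,"tz":0,"ax":0,"ay":0,"az":0},{"tx":-0.0006,"ty":0,"tz":0,"ax":0,"ay":0,"az":0}]'| grep -E 'pos|force|rot'
```

```text
tool_pos: [0.5423, -0.0771, 0.0413]
force: [-0.6, -6.4, 0.3]
tool_pos: [0.5423, -0.0772, 0.0414]
force: [-0.7, -4.3, -2.2]
tool_pos: [0.5422, -0.0772, 0.0414]
tool_rot: [[0.054, 0.0, 0.999], [-0.999, -0.008, 0.054], [0.008, -1.0, -0.0]]
force: [0.4, -5.5, -1.9]
```

```bash
python3 -m jog '[{"tx":-0.0003,"ty":0,"tz":0,"ax":0,"ay":0,"az":0.004},{"tx":0,"ty":0,"tz":0,"ax":0,"ay":0,"az":0},{"tx":0,"ty":0,"tz":0,"ax":0,"ay":0,"az":0},{"tx":0,"ty":0,"tz":0,"ax":0,"ay":0,"az":0}]' 0.0854
python3 -m jog '[{"tx":0,"ty":0,"tz":0,"ax":0,"ay":0,"az":0},{"tx":0,"ty":0,"tz":0,"ax":0,"ay":0,"az":0},{"tx":0,"ty":-0.02,"tz":0,"ax":0,"ay":0,"az":0},{"tx":0,"ty":-0.04,"tz":0,"ax":0,"ay":0,"az":0},{"tx":0,"ty":-0.045,"tz":0,"ax":0,"ay":0,"az":0}]'
python3 -m jog '[{"tx":0,"ty":-0.045,"tz":0,"ax":0,"ay":0,"az":0},{"tx":0,"ty":-0.045,"tz":0,"ax":0,"ay":0,"az":0},{"tx":0,"ty":-0.03,"tz":0,"ax":0,"ay":0,"az":0},{"tx":0,"ty":0,"tz":0,"ax":0,"ay":0,"az":0}]'
python3 - <<'E'
from h import *
for n in("side","top","wrist"):
    i=imaging.camera_info(n)
    im=imaging.camera(n);cv2.imwrite(f"pics/{n}8.png",im[:,:,::-1])
    if n=="wrist":
        import pickle;pickle.dump(i,open("w8.pkl","wb"))
E
```

```text
time: 15.7
tool_pos: [0.5424, -0.0739, 0.0419]
tool_rot: [[0.056, 0.001, 0.998], [-0.998, 0.003, 0.056], [-0.003, -1.0, 0.001]]
force: [0.2, -0.9, 0.5]
opening: 0.994
time: 16.2
tool_pos: [0.5367, -0.0725, 0.1421]
tool_rot: [[0.056, -0.016, 0.998], [-0.998, 0.007, 0.057], [-0.008, -1.0, -0.016]]
force: [1.1, -0.0, -0.1]
opening: 1.002
time: 16.6
tool_pos: [0.5404, -0.0733, 0.2737]
tool_rot: [[0.057, -0.005, 0.998], [-0.998, 0.006, 0.057], [-0.006, -1.0, -0.005]]
force: [0.5, 0.2, -0.2]
opening: 1.0
```

View pics/wrist8.png

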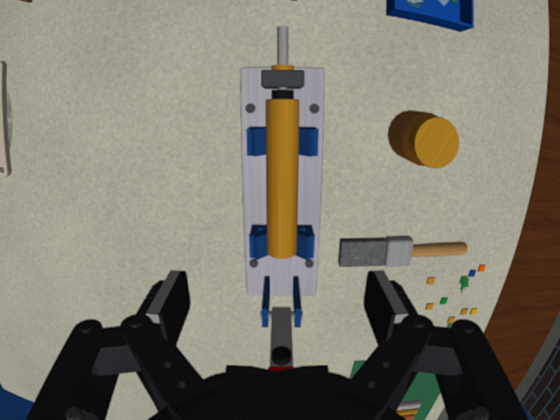

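The wrist view shows the tube lying straight in both V-blocks, with its end touching the black buffer at (283,95). The arm is clear and the clamp is still raised at (281,355). Next I locate the clamp tip.

```bash
python3 - <<'E'
from fit import *
J=np.array([.5433,-.097,np.radians(3.3)])
c,s=np.cos(J[2]),np.sin(J[2]);toJ=lambda P:(P-[J[0],J[1],0])@np.array([[c,-s,0],[s,c,0],[0,0,1]])
A=[];b=[]
for n in("top","side"):
    im=cv2.imread(f"pics/{n}8.png" ) if n=="side" else cv2.imread("pics/top0.png")
    h=cv2.cvtColor(im,cv2.COLOR_BGR2HSV);m=(((h[...,0]<6)|(h[...,0]>174))&(h[...,1]>170)&(h[...,2]>90)).astype(np.uint8)
    k,l,st,ce=cv2.connectedComponentsWithStats(m)
    for j in range(1,k):
        if st[j,4]>15: print(n,ce[j].round(1),st[j])
    px=ce[1+np.argmax([st[j,4] for j in range(1,k)])]
    i=imaging.camera_info(n);d=ray(n,i,px)[0];d/=np.linalg.norm(d);M=np.eye(3)-np.outer(d,d);A.append(M);b.append(M@i["T"][:3,3])
X=np.linalg.solve(sum(A),sum(b));print("red centre",X,"jig",toJ(X))
y,z=toJ(X)[1]+.140,toJ(X)[2]-.083;print("theta~",np.arctan2(z,y),"r",np.hypot(y,z))
i=pickle.load(open("w8.pkl","rb"));p,*e=fittube("wrist",i,cv2.imread("pics/wrist8.png"),(250,94,310,268),np.array([.5422,-.077,np.pi/2+J[2]]),z=.05)
print("tube",p,np.degrees(p[2]),e,"jig",toJ(np.array([[p[0],p[1],.05]])))
for th in(1.8,1.4,1.0,.7,.4,.2,.1,0):
    rho=.098+.012*(1.8-th)/1.8;y=-.140+rho*np.cos(th)-.007*np.sin(th)-.011;z=.083+rho*np.sin(th)+.007*np.cos(th)+.008
    print(th,"TCP world",np.round([J[0]-y*s,J[1]+y*c,z],4))
plan([.556,-.33,.29],3.3)
E
```

```text
top [423.1 163.1] [422 160   4   8  22]
side [279.9  80.6] [276  80   8   3  16]
red centre [ 0.55449591 -0.24403281  0.19423819] jig [ 0.00271354 -0.14743349  0.19423819]
theta~ 1.6375220683948697 r 0.11148628925060945
tube [ 0.54263519 -0.07536534  1.62888765] 93.32838777822238 [np.float64(79.2004457894067), np.float64(4722.145916416415), np.float64(5099.098739889131)] jig [[0.00058167 0.02163706 0.05      ]]
1.8 TCP world [ 0.5537 -0.2768  0.1848]
1.4 TCP world [ 0.5514 -0.2376  0.1914]
1.0 TCP world [ 0.5491 -0.1979  0.1817]
0.7 TCP world [ 0.5476 -0.1718  0.1642]
0.4 TCP world [ 0.5465 -0.1518  0.1392]
0.2 TCP world [ 0.5459 -0.1428  0.1194]
0.1 TCP world [ 0.5458 -0.1398  0.1089]
0 TCP world [ 0.5457 -0.1379  0.098 ]
now [ 0.5378 -0.0729  0.2678] yaw 3.25 q [-7.9 18.9 11.5 83.5  0.3 78.9] F [ 0.13  0.13 -0.65] t 16.75 rows 6
{"tx":0.043,"ty":-0.004,"tz":0.001,"ax":0.002,"ay":-0,"az":-0.001},{"tx":0.043,"ty":-0.004,"tz":0.001,"ax":0.002,"ay":-0,"az":-0.001},{"tx":0.043,"ty":-0.004,"tz":0.001,"ax":0.002,"ay":-0,"az":-0.001},{"tx":0.043,"ty":-0.004,"tz":0.001,"ax":0.002,"ay":-0,"az":-0.001},{"tx":0.043,"ty":-0.004,"tz":0.001,"ax":0.002,"ay":-0,"az":-0.001},{"tx":0.043,"ty":-0.004,"tz":0.001,"ax":0.002,"ay":-0,"az":-0.001},
```

```bash
python3 -m jog '[{"tx":0.03,"ty":-0.008,"tz":0.001,"ax":0,"ay":0,"az":0},{"tx":0.045,"ty":-0.006,"tz":0.001,"ax":0,"ay":0,"az":0},{"tx":0.045,"ty":-0.004,"tz":0.001,"ax":0,"ay":0,"az":0},{"tx":0.045,"ty":0,"tz":0.001,"ax":0,"ay":0,"az":0},{"tx":0.045,"ty":0,"tz":0.001,"ax":0,"ay":0,"az":0}]' 0
python3 -m jog '[{"tx":0.035,"ty":0,"tz":0.001,"ax":0,"ay":0,"az":0},{"tx":0.01,"ty":0,"tz":0,"ax":0,"ay":0,"az":0},{"tx":0,"ty":0,"tz":0,"ax":0,"ay":0,"az":0},{"tx":0,"ty":0,"tz":0,"ax":0,"ay":0,"az":0}]'
python3 - <<'E'
from h import *
plan([.556,-.32,.188],3.3,vmax=.035)
E
```

```text
time: 17.25
tool_pos: [0.5525, -0.2805, 0.2724]
tool_rot: [[0.07, -0.034, 0.997], [-0.997, 0.016, 0.07], [-0.019, -0.999, -0.033]]
force: [1.4, 0.1, 0.2]
opening: 0.146
time: 17.65
tool_pos: [0.5526, -0.3308, 0.2595]
tool_rot: [[0.061, -0.05, 0.997], [-0.998, 0.026, 0.063], [-0.029, -0.998, -0.049]]
force: [0.4, -0.1, -0.1]
opening: -0.001
now [ 0.5526 -0.3308  0.2595] yaw 3.6 q [-30.8  33.9  33.5  92.9  -0.2  55.6] F [ 0.36 -0.05 -0.1 ] t 17.65 rows 3
{"tx":-0.003,"ty":0.024,"tz":0.003,"ax":0.016,"ay":0.001,"az":-0.01},{"tx":-0.003,"ty":0.024,"tz":0.002,"ax":0.016,"ay":0.001,"az":-0.01},{"tx":-0.003,"ty":0.024,"tz":0.002,"ax":0.016,"ay":0.001,"az":-0.01},
```

```bash
python3 -m jog '[{"tx":-0.001,"ty":0.024,"tz":0.003,"ax":0.016,"ay":0,"az":-0.01},{"tx":-0.001,"ty":0.024,"tz":0.002,"ax":0.016,"ay":0,"az":-0.01},{"tx":-0.001,"ty":0.02,"tz":0.001,"ax":0.01,"ay":0,"az":-0.008},{"tx":0,"ty":0,"tz":0,"ax":0,"ay":0,"az":0}]'
python3 - <<'E'
from h import *
plan([.5545,-.285,.185],3.3,vmax=.03)
E
```

```text
time: 18.05
tool_pos: [0.5563, -0.3182, 0.1887]
tool_rot: [[0.07, -0.007, 0.998], [-0.998, 0.003, 0.07], [-0.003, -1.0, -0.007]]
force: [-0.6, -0.1, -1.1]
opening: 0.003
now [ 0.5563 -0.3182  0.1887] yaw 4.02 q [-29.7  31.7  19.6  78.3  -0.1  56.2] F [-0.55 -0.14 -1.15] t 18.05 rows 2
{"tx":-0.017,"ty":0.002,"tz":0,"ax":0.003,"ay":0.006,"az":-0.002},{"tx":-0.017,"ty":0.002,"tz":0,"ax":0.003,"ay":0.006,"az":-0.002},
```

```bash
python3 -m jog '[{"tx":-0.017,"ty":0.001,"tz":0,"ax":0.003,"ay":0.006,"az":0},{"tx":-0.015,"ty":0.001,"tz":0,"ax":0,"ay":0.003,"az":0}]' | grep -E "pos|force"
python3 -m jog '[{"tx":-0.008,"ty":0,"tz":0,"ax":0,"ay":0,"az":0}]' | grep -E "pos|force"
python3 -m jog '[{"tx":-0.008,"ty":0,"tz":0,"ax":0,"ay":0,"az":0}]' | grep -E "pos|force"
python3 -m jog '[{"tx":-0.008,"ty":0,"tz":0,"ax":0,"ay":0,"az":0}]' | grep -E "pos|force|rot"
```

```text
tool_pos: [0.5542, -0.284, 0.1878]
force: [-0.2, -0.6, -0.0]
tool_pos: [0.5541, -0.2739, 0.189]
force: [1.1, 0.8, -0.8]
tool_pos: [0.5541, -0.2648, 0.1902]
force: [0.4, -0.3, 0.3]
tool_pos: [0.5539, -0.2568, 0.1911]
tool_rot: [[0.066, -0.001, 0.998], [-0.998, -0.0, 0.066], [0.0, -1.0, -0.001]]
force: [-0.4, -3.3, -0.2]
```

```bash
python3 -m jog '[{"tx":-0.019,"ty":0.001,"tz":0,"ax":0,"ay":0,"az":0},{"tx":-0.02,"ty":0.003,"tz":0,"ax":0,"ay":0,"az":0}]' | grep -E "pos|force"
python3 -m jog '[{"tx":-0.019,"ty":0.007,"tz":0,"ax":0,"ay":0.005,"az":0}]'| grep -E "pos|force|rot"
```

```text
tool_pos: [0.5519, -0.2207, 0.1888]
force: [0.6, -3.2, -2.3]
tool_pos: [0.5509, -0.2025, 0.1828]
tool_rot: [[0.056, 0.003, 0.998], [-0.998, -0.011, 0.056], [0.012, -1.0, 0.003]]
force: [-0.7, -3.3, -0.5]
```

```bash
python3 -m jog '[{"tx":-0.018,"ty":0.009,"tz":0,"ax":0,"ay":0,"az":0.01}]' | grep -E "pos|force"
python3 -m jog '[{"tx":-0.012,"ty":0.01,"tz":0,"ax":0,"ay":0,"az":0}]'| grep -E "pos|force|rot"
python3 -m jog '[{"tx":-0.01,"ty":0.011,"tz":0,"ax":0,"ay":0,"az":0}]'| grep -E "pos|force|rot"
```

```text
tool_pos: [0.5503, -0.185, 0.1744]
force: [0.7, -3.5, 0.1]
tool_pos: [0.5497, -0.173, 0.1651]
tool_rot: [[0.054, 0.005, 0.999], [-0.998, -0.006, 0.054], [0.007, -1.0, 0.005]]
force: [-0.4, -3.5, -0.4]
tool_pos: [0.5494, -0.1631, 0.1545]
tool_rot: [[0.054, 0.007, 0.999], [-0.998, -0.008, 0.054], [0.009, -1.0, 0.006]]
force: [0.3, -2.5, 0.6]
```

```bash
python3 -m jog '[{"tx":-0.011,"ty":0.015,"tz":-0.002,"ax":-0.005,"ay":0,"az":0.008}]' | grep -E "pos|force"
python3 -m jog '[{"tx":-0.005,"ty":0.009,"tz":-0.001,"ax":0,"ay":0,"az":0}]'| grep -E "pos|force|rot"
python3 -m jog '[{"tx":-0.003,"ty":0.008,"tz":-0.001,"ax":0,"ay":0,"az":0}]'| grep -E "pos|force|rot"
```

```text
tool_pos: [0.5482, -0.1525, 0.1402]
force: [1.8, -2.9, 3.0]
tool_pos: [0.5472, -0.1471, 0.1306]
tool_rot: [[0.054, 0.005, 0.999], [-0.999, -0.003, 0.054], [0.003, -1.0, 0.005]]
force: [-0.8, -2.9, 0.8]
tool_pos: [0.5468, -0.1441, 0.1225]
tool_rot: [[0.054, 0.007, 0.998], [-0.999, -0.004, 0.054], [0.004, -1.0, 0.007]]
force: [1.6, -1.9, 0.8]
```

```bash
python3 -m jog '[{"tx":-0.002,"ty":0.006,"tz":0,"ax":-0.004,"ay":0,"az":0.002}]' | grep -E "pos|force"
python3 -m jog '[{"tx":-0.001,"ty":0.005,"tz":0,"ax":0,"ay":0,"az":0}]'| grep -E "pos|force"
python3 -m jog '[{"tx":-0.001,"ty":0.004,"tz":0,"ax":0,"ay":0,"az":0}]'| grep -E "pos|force|rot"
python3 -m jog '[{"tx":0,"ty":0.002,"tz":0,"ax":0,"ay":0,"az":0}]'| grep -E "pos|force|rot"
```

```text
tool_pos: [0.5466, -0.142, 0.1161]
force: [-1.2, -1.7, 1.7]
tool_pos: [0.5466, -0.1409, 0.1108]
force: [-0.8, -0.4, 1.3]
tool_pos: [0.5466, -0.14, 0.1064]
tool_rot: [[0.054, 0.003, 0.999], [-0.999, -0.002, 0.054], [0.002, -1.0, 0.003]]
force: [-0.9, -2.1, 1.5]
tool_pos: [0.5466, -0.1398, 0.1041]
tool_rot: [[0.054, 0.003, 0.999], [-0.999, -0.001, 0.054], [0.001, -1.0, 0.002]]
force: [0.4, 2.0, 1.5]
```

```bash
python3 -m jog '[{"tx":0,"ty":0.002,"tz":0,"ax":0,"ay":0,"az":0}]' | grep -E "pos|force"
python3 -m jog '[{"tx":0,"ty":0.0015,"tz":0,"ax":0,"ay":0,"az":0}]'| grep -E "pos|force"
python3 -m jog '[{"tx":0,"ty":0.001,"tz":0,"ax":0,"ay":0,"az":0}]'| grep -E "pos|force"
python3 -m jog '[{"tx":0,"ty":0.0007,"tz":0,"ax":0,"ay":0,"az":0}]'| grep -E "pos|force"
```

```text
tool_pos: [0.5465, -0.1395, 0.1019]
force: [-0.3, 0.9, 1.3]
tool_pos: [0.5466, -0.1394, 0.1004]
force: [-0.9, 0.6, 1.3]
tool_pos: [0.5465, -0.1393, 0.0993]
force: [-0.9, 0.8, 2.2]
tool_pos: [0.5465, -0.1392, 0.0986]
force: [-0.2, 0.5, 2.4]
```

```bash
python3 -m jog '[{"tx":0,"ty":0.0006,"tz":0,"ax":0,"ay":0,"az":0}]' | grep -E "pos|force"
python3 -m jog '[{"tx":0,"ty":0.0005,"tz":0,"ax":0,"ay":0,"az":0}]'| grep -E "pos|force"
python3 -m jog '[{"tx":0,"ty":0.0005,"tz":0,"ax":0,"ay":0,"az":0}]'| grep -E "pos|force"
```

```text
tool_pos: [0.5465, -0.1392, 0.0981]
force: [-0.0, 0.7, 2.8]
tool_pos: [0.5465, -0.1392, 0.098]
force: [-1.2, 0.3, 6.5]
tool_pos: [0.5465, -0.1392, 0.098]
force: [-1.5, 1.4, 5.5]
```

```bash
python3 -m jog '[{"tx":0,"ty":0.0008,"tz":0,"ax":0,"ay":0,"az":0}]' | grep -E "pos|force"
python3 -m jog '[{"tx":0,"ty":0.0008,"tz":0,"ax":0,"ay":0,"az":0}]'| grep -E "pos|force"
python3 -m jog '[{"tx":0,"ty":-0.001,"tz":0,"ax":0,"ay":0,"az":0},{"tx":0,"ty":-0.01,"tz":0,"ax":0,"ay":0,"az":0},{"tx":0,"ty":-0.03,"tz":0,"ax":0,"ay":0,"az":0},{"tx":0,"ty":-0.045,"tz":0,"ax":0,"ay":0,"az":0},{"tx":0,"ty":-0.045,"tz":0,"ax":0,"ay":0,"az":0}]'| grep -E "pos|force"
python3 -m jog '[{"tx":0,"ty":-0.04,"tz":-0.02,"ax":0,"ay":0,"az":0},{"tx":0,"ty":0,"tz":-0.04,"ax":0,"ay":0,"az":0},{"tx":0,"ty":0,"tz":-0.04,"ax":0,"ay":0,"az":0},{"tx":0,"ty":0,"tz":-0.03,"ax":0,"ay":0,"az":0},{"tx":0,"ty":0,"tz":0,"ax":0,"ay":0,"az":0}]'| grep -E "pos|force"
python3 - <<'E'
from h import *
import pickle
i=imaging.camera_info("wrist");pickle.dump(i,open("w9.pkl","wb"))
for n in("wrist","side","top"): cv2.imwrite(f"pics/{n}9.png",imaging.camera(n)[:,:,::-1])
w=cv2.imread("pics/wrist9.png")
a=cv2.imread("pics/side9.png")[80:215,225:325]
cv2.imwrite("pics/c9.png",np.hstack([cv2.resize(w,(480,360)),cv2.resize(a,(267,360),interpolation=cv2.INTER_CUBIC)]))
print(monitor.read_state()["time"])
E
```

```text
tool_pos: [0.5466, -0.1392, 0.098]
force: [-2.2, 1.1, 7.6]
tool_pos: [0.5465, -0.1392, 0.0979]
force: [-3.1, 0.1, 7.6]
tool_pos: [0.541, -0.1384, 0.2251]
force: [0.8, -0.5, -0.2]
tool_pos: [0.4128, -0.1472, 0.278]
force: [0.9, 0.1, 0.7]
21.9
```

View pics/c9.png

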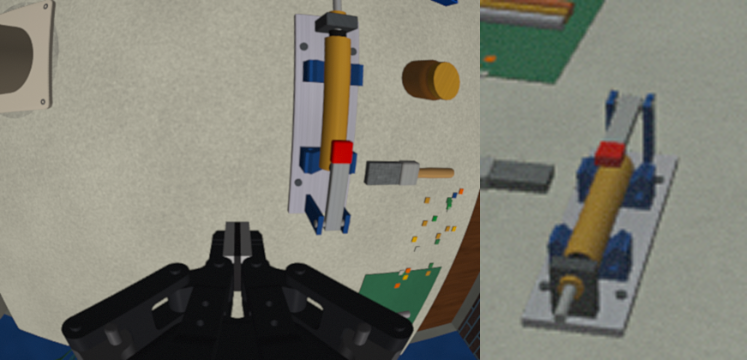

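```bash
python3 - <<'E'
from fit import *
J=np.array([.5433,-.097,np.radians(3.3)])
s8,s9=[cv2.cvtColor(cv2.imread(f"pics/side{k}.png"),cv2.COLOR_BGR2GRAY).astype(np.float32) for k in(8,9)]
i=imaging.camera_info("side");P=proj("side",i,world(J,np.array([[0,.11,.068],[0,.04,.068],[0,.0211,.05],[0,.0111,.05]])));print(P.round(1))
x0,y0=(P[:2].min(0)-12).astype(int);x1,y1=(P[:2].max(0)+12).astype(int)
a,b=s8[y0:y1,x0:x1],s9[y0:y1,x0:x1];print("side shift px",cv2.phaseCorrelate(a,b),"mean abs diff",abs(a-b).mean(),"max blurred",abs(cv2.GaussianBlur(a-b,(0,0),1.5)).max(),"px per 10mm",P[2]-P[3])
for k in(8,9):
    i=pickle.load(open(f"w{k}.pkl","rb"));im=cv2.imread(f"pics/wrist{k}.png")
    ax=world(J,np.array([[0,y,.066] for y in np.arange(.085,.125,.0005)]));px=proj("wrist",i,ax).astype(np.float32)
    v=cv2.remap(im,px[:,:1],px[:,1:],cv2.INTER_LINEAR)[:,0].astype(int);r=v[:,2]
    j=np.argmin(np.diff(cv2.GaussianBlur(r.astype(np.float32).reshape(1,-1),(0,0),2)[0]));print(k,"tube end jig y ~",.085+.0005*j, r[::4].tolist())
E
```

```text
[[262.3 172.9]
 [268.2 157.3]
 [270.  159. ]
 [270.7 156.9]]
side shift px ((0.05329974144706995, 0.06762874967680688), 1.0271849846839904) mean abs diff 2.920513 max blurred 2.300146 px per 10mm [-0.77801774  2.09381861]
8 tube end jig y ~ 0.11050000000000001 [163, 163, 163, 162, 162, 162, 162, 162, 161, 162, 161, 162, 160, 80, 21, 23, 24, 30, 110, 100]
9 tube end jig y ~ 0.11050000000000001 [164, 165, 165, 164, 164, 164, 165, 163, 163, 163, 163, 163, 162, 89, 21, 23, 21, 47, 61, 39]
```

```bash
python3 -c "
from rig import workorder
print(workorder.finish_job())"
```

```text
the job is handed in; nothing more can be done
None
```

I took the 180 mm brass tube from the rack (the two loose ones measure about 0.23 m) and lowered it into both V notches. I slid it about 43 mm until it met the buffer, held it there, released it, then swung the clamp down level and handed the job in at about 22 s. No verdict is given, so this rests on my own checks.

- **Seating:** The tool felt about 6–7 N of upward push from the V-blocks, and the small sideways force means both notch walls carried the tube. A tube fit after release put its axis 0.6 mm off the V's middle and within about 0.1° of its direction.
- **Buffer:** Contact began near tool y = -0.080 and the tube stopped moving 3 mm further on. I read about 4–5.5 N along the slide there, with one brief 6.4 N reading. That includes roughly 1 N of friction, so the hold may have been at or just on the buffer's hard stop.
- **Clamp:** The arm stopped at the height expected for level, pressed with 7.6 N at its tip. It stayed down after I backed off.
- **After clamping:** Before-and-after images show the tube shifted by less than about 0.4 mm and still against the buffer. The blue tube, jar, tray and brush were not touched on purpose. The jar and brush look in place in the last picture, but I did not measure any of the four.

**Less than clean:**
- Early in the slide I corrected a tool tilt the wrong way, reaching about 2.3°, with about 6 N of friction drag. I fixed it before the tube reached the buffer.
- The final contact force on the buffer could only be inferred from the images and tube position, not measured.

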